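# Lay out a model kit's sub-assemblies round the torso for gluing

## Task

Lay the kit's five loose sub-assemblies out round the blue torso, as the figure will go together, so that they can be glued one by one: the head beyond the neck, the hip block below the waist, the claw arm beside the shoulder with the one stout socket and the cannon arm beside the shoulder with the pair of slim ones, each flat on the mat, face up, squared to the torso with its peg in line with its socket and about a finger's width (15 mm) short of it. Set the chest plate squarely on its scribed seat in the middle of the chest, its long side along the line from waist to neck. Leave the torso where it lies, and do not shift or upset the cement and thinner bottles.

Things in the scene. Friction and masses are not known exactly. Their poses are not given: they have to be found in the camera images.
- torso: blue torso chest up on the mat (mat top z = 3 mm). 76 (x) by 64 by 40 high, loose, 120 g; flat deck on top, outlined seat 48 by 40 mid-deck. Origin mid underside, +x to neck, z up. Socket collars, mouths at: neck (round, 26 wide) x 46; waist (flat, 34 wide) x -46; stout shoulder (one, 24 wide) y 42 at x 0; slim pair (12 wide) y -42 at x 13 and -13.
- head: blue head, face up: block 40 (x) by 36, 32 high; dark visor, two white eyes, thin crest on the +x half up to 40 high; round neck peg on the -x face, tip at x -28. Grip across y (36). Origin: mid underside, z up; laid right, x and y are parallel to the torso's.
- claw_arm: blue arm with two-pronged claw, face up. Shoulder block 36 (x) by 34, 38 high, centred at x 30; forearm 26 wide (y), 28 high, x 12 to -38; claw to x -72. One stout peg (15 wide) at x 30 points to -y, tip y -25. Grip forearm across y (26) at the origin. Origin: mid underside, z up; laid right, x and y are parallel to the torso's.
- cannon_arm: blue arm with gun barrel, face up. Shoulder block 36 (x) by 34, 38 high, centred at x 30; forearm 26 wide (y), 28 high, x 12 to -38; barrel to x -72. Two slim pegs (8 wide) at x 17 and 43 point to +y, tips y 25. Grip forearm across y (26) at the origin. Origin: mid underside, z up; laid right, x and y are parallel to the torso's.
- hips: blue hip block, face up: 36 (x) by 44, 31 high; flat tongue (22 wide) on the +x face, tip at x 26; two round leg sockets on the -x face, out to x -25. Grip across y (44). Origin: mid underside, z up; laid right, x and y are parallel to the torso's.
- chest_plate: blue chest armour plate, right way up: stepped rectangle 46 (x) by 38, 15 high, flat underside, two dark round vents on top; the same either way round. Grip across y (38; the upper 5 mm is only 28). Origin: mid underside, z up; laid right, x and y are parallel to the torso's.
- cement: bystander among the parts: round glass cement bottle, 48 across, 62 high, yellow label, white cap. Origin: mid underside.
- thinner: bystander beyond the torso: square glass thinner bottle 50 by 50, 62 high, round metal lid. Origin: mid underside.
There are look-alikes about, which are no part of the job. What is shaped like the head but red is not meant.

How it is judged:
By the outcome, as a careful person would: the job done as asked, in the order asked, and still so for the second after the job is handed in, with the robot touching nothing.
It also fails if it takes over 125 s, if anything falls off the work surface, if the arm or the gripper's body presses on something with over 40 N, if the wrist force passes 120 N, or if a joint passes its speed limit or range.

## Robot

A 6-joint arm with a two-finger parallel gripper is mounted at the origin on the work surface. World frame = base frame: x ahead of the robot, y to its left, z up, the work surface at z = 0. Lengths are in m, angles in degrees, forces in N, time in s.
With the tool pointing down it reaches from about 0.35 to 0.775 m from the base axis. Payload 5.5 kg.
Tool frame: the origin (TCP) lies on the centre line of the jaws, within the pads' length; the fingertips stand bot.tip_reach ahead of it and the grasp point (between the pads) is the TCP (bot.tip_reach is the distance from the TCP to the fingertips, in m); x points along the fingers, y is the direction in which the jaws open and shut, and the axes are right-handed (so a half turn about x gives the same grasp; the last joint's range is limited). The gripper opens to 85 mm and grips with 20 to 120 N. Pads are 22 mm wide; open, the fingers measure 114 mm over their backs; the gripper's body (76 mm by 85 mm) begins 54 mm behind the grasp point. The pads swing forward as they close: fully open they stand 13 mm farther back than shut.
Start: joints at [64.538, 17.945, 2.641, 74.691, 0, 82.002], TCP at [0.173, 0.549, 0.25] pointing down, gripper open.
Joint ranges: [-158.12, 158.12], [-49.38, 96.58], [-58.88, 72.47], [-126.05, 133.96], [-84.25, 85.87], [-180, 180]. Speed limits (degrees/s): [147.25, 147.25, 180, 180, 180, 180].

## Interface

Orientations are given as a 3x3 rotation matrix whose columns are the frame's x, y, z axes.
In Python, from plant import bot gives the robot as it stands.
- The arm moves only by the tool play_rows, never from a script. Its argument "commands" is a list of rows, each a list of 3 entries, a list of its own where there are three numbers: the shift along the world's x, y, z in mm, then the turn, a rotation vector about the world's x, y, z in degrees, then the closure in counts, from 0 (fully open) to 255 (shut). A call has 1 to 12 rows; each row is the pose to reach, as a shift and turn from the pose measured when the call began; what a row does not reach only later rows make up. A row lasts 1/10 s, in which the tool goes at most 50 mm and 8.59 degrees, less where a joint would pass 70% of its speed; a pose out of reach is approached as far as the arm can. A call with a gripper value outside its range is refused whole. The fingers move at their own pace and stop on an object; "force" is the grip in N (left out, the last holds). Time passes only in rows, so rows that repeat a pose let the fingers close. It gives the time, the measured TCP pose, the force and the opening at its end, in the units of the state.
- bot.observe(): the state, without advancing time (a new reading comes with each control period).
- bot.grab_frame(name): name is "scene" or "top"; returns a dict with "color" (480x640x3 uint8, blue, green, red), "fx", "fy", "cx", "cy" (pixels), "camera_from_world" (4x4, takes a point from world to camera coordinates). Camera axes: x right, y up, looking along -z (the intrinsics and any distortion apply to the point x, -y, -z); pixel columns grow to the right and rows downward; lengths in m; the calibration is good to about 2 mm. A picture is of the moment at which its call begins. There is no depth.
- bot.hand_in(): hands the job in, once; it reports no verdict.
Trained networks look in a picture, given as the dict that the camera call returned (one of the last four; its "shot" number tells which), for a name from the list of things; names that differ only in an ending like _2 or _b are one class to them, and where a whole thing is asked for, a point or a joint stands for the part that bears it (a point fixed in the world has none). Each returns a list of dicts, best first, with "p" (0 to 1); they miss things now and then, are a little off and sometimes report something else, mostly with a low value. They report only what shows in the picture. A call takes as long as a camera call. They do not tell look-alikes from the thing itself.
- bot.boxes_of(name, picture): "rect" ([centre column, centre row, width, height] in pixels, round what is visible of it).
- bot.silhouettes(name, picture): "region" (480x640 bool, what is visible of it) and "rect" ([centre column, centre row, width, height] in pixels, round what is visible of it).
- bot.landmark_of(name, picture): "xy" ([column, row] in pixels: a listed point, or the origin of a listed thing).
The state is a dict: "t": time; "joint_positions": joint angles; "qvel": joint speeds; "tau": joint torques, N m; "ee_pos": TCP position; "orientation": TCP orientation; "force": force on the tool from outside, world axes, zero at the start; "torque": the same for the moment, N m; "width": finger opening in m.
Only numpy, scipy, OpenCV 4.12 (cv2) and the standard library are available. Lean on these libraries where they do the work, as an engineer would, in place of code of your own. Each camera call takes 0.05 s, during which the arm holds its last target.

## Working session

There is one attempt and no reset: what is moved stays moved. The work goes in short steps, Python scripts to look and compute and a tool call to move; the robot and the scene stay as the last step left them, time stands still between calls to the robot, and variables do not carry over. Pictures are saved under pics/ and viewed, and the job is handed in when it is done.

Besides the shell and the picture viewer there is one more tool, called as name([rows], argument=value, ...), one row to a line, values as JSON. play_rows: Moves the arm, as the interface text tells. Its arguments: {"type":"object","properties":{"commands":{"type":"array","items":{"type":"array"}},"force":{"type":"number"}},"required":["commands"]}

```bash
ls; mkdir -p pics
python3 - <<'E'
from plant import bot
import cv2
print(bot.observe()); print(bot.tip_reach)
for n in("scene","top"):
    f=bot.grab_frame(n); cv2.imwrite(f"pics/{n}0.png",f["color"])
    print(n,f["fx"],f["fy"],f["cx"],f["cy"],f["camera_from_world"].tolist(),f.keys())
E
```

```text
pics
{'t': 0.0, 'joint_positions': array([ 6.45385394e+01,  1.79896594e+01,  2.57765029e+00,  7.46897690e+01,
       -1.98937602e-03,  8.20006601e+01]), 'qvel': array([ 0.07116878,  0.02251066,  0.07965107, -0.06248315,  0.05252611,
       -0.02724297]), 'tau': array([ 9.17564867e-04, -4.80622923e+01,  2.98534817e+01,  1.94157095e-02,
       -7.55773181e-05,  4.32588408e-06]), 'ee_pos': array([0.17236742, 0.54806765, 0.24942501]), 'orientation': array([[-7.32315963e-04,  3.00074538e-01,  9.53915476e-01],
       [-1.61875878e-03,  9.53914126e-01, -3.00075356e-01],
       [-9.99998422e-01, -1.76390902e-03, -2.12818250e-04]]), 'force': array([-1.14349011,  0.10878163,  0.59500263]), 'torque': array([0.03647946, 0.04158404, 0.04695224]), 'width': 0.08542295890778481}
0.019
scene 540.9630913304788 540.9630913304788 317.7844085566336 231.83215202111035 [[0.7811348196643974, 0.6243621872108012, -0.0005026820210573017, -0.37077325219627744], [-0.5309190782106649, 0.6646521006919449, 0.5257019283184363, 0.2400328295881034], [0.32856251444711054, -0.4103771974989948, 0.8506686957171183, -1.402752956877449], [0.0, 0.0, 0.0, 1.0]] dict_keys(['color', 'fx', 'fy', 'cx', 'cy', 'camera_from_world', 'shot'])
top 598.352729259421 598.352729259421 316.86520109805343 231.23804987971144 [[0.004405044773236593, -0.9999834301322804, 0.003706081680765368, -0.003687417691527927], [0.9778941259507473, 0.005082466731202094, 0.20903886471886077, -0.48446778022615206], [-0.2090542370093697, 0.002703329947481002, 0.977900310867946, -1.1175664328465738], [0.0, 0.0, 0.0, 1.0]] dict_keys(['color', 'fx', 'fy', 'cx', 'cy', 'camera_from_world', 'shot'])
```

View pics/scene0.png

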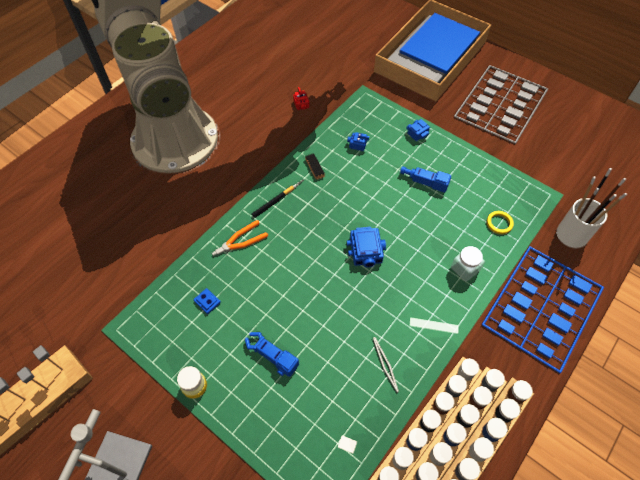

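View pics/top0.png

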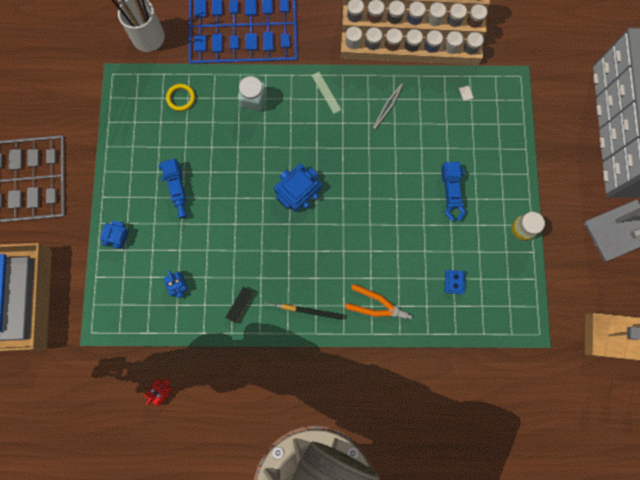

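```bash
cat > h.py <<'E'
from plant import bot
import cv2, numpy as np, pickle
def proj(f,P):
    P=np.atleast_2d(P); M=f["camera_from_world"]; c=P@M[:3,:3].T+M[:3,3]
    return np.c_[f["fx"]*c[:,0]/-c[:,2]+f["cx"], f["fy"]*-c[:,1]/-c[:,2]+f["cy"]]
def ray(f,uv,z):
    M=f["camera_from_world"];R=M[:3,:3];o=-R.T@M[:3,3]
    d=R.T@np.array([(uv[0]-f["cx"])/f["fx"],-(uv[1]-f["cy"])/f["fy"],-1.])
    return o+d*(z-o[2])/d[2]
def crop(f,c,r=45,s=6):
    u,v=map(int,c); I=f["color"]; I=cv2.copyMakeBorder(I,r,r,r,r,cv2.BORDER_CONSTANT)
    return cv2.resize(I[v:v+2*r,u:u+2*r],None,fx=s,fy=s,interpolation=cv2.INTER_CUBIC)
E
python3 - <<'E'
from h import *
F={n:bot.grab_frame(n) for n in("scene","top")}
pickle.dump(F,open("F0.pkl","wb"))
rows=[]
for name in["torso","head","claw_arm","cannon_arm","hips","chest_plate","cement","thinner"]:
    for n in("top","scene"):
        for d in bot.landmark_of(name,F[n])[:3]:
            print(name,n,np.round(d["xy"],1),round(d["p"],2),np.round(ray(F[n],d["xy"],.003)[:2],4))
E
```

```text
torso top [297.9 190.9] 0.64 [0.5798 0.038 ]
torso scene [367.6 252.2] 0.83 [0.5887 0.0375]
head top [176.1 282.5] 0.68 [0.3886 0.2792]
head top [160.1 390.6] 0.65 [0.1796 0.2988]
head scene [358.4 145. ] 0.7 [0.3849 0.2792]
head scene [299.6 104.1] 0.7 [0.1748 0.2963]
claw_arm top [451.8 190.7] 0.93 [ 0.5819 -0.2801]
claw_arm top [455.1 282.3] 0.26 [ 0.3917 -0.2786]
claw_arm scene [276.6 359.6] 0.93 [ 0.5913 -0.279 ]
cannon_arm top [175.5 181.5] 0.94 [0.5986 0.2917]
cannon_arm scene [429.5 182.9] 0.66 [0.5928 0.2903]
cannon_arm scene [197.1 385.1] 0.28 [ 0.5028 -0.4156]
hips top [114.1 235.9] 0.62 [0.483 0.41 ]
hips scene [416.4 135.6] 0.87 [0.4837 0.3989]
chest_plate top [455.8 280.8] 0.6 [ 0.3948 -0.2801]
chest_plate scene [208.2 301.9] 0.57 [ 0.3938 -0.2746]
cement top [520.6 231.7] 0.66 [ 0.496  -0.4167]
cement scene [194.1 386.6] 0.67 [ 0.5003 -0.4214]
cement scene [365.9 248.8] 0.56 [0.5805 0.0423]
thinner top [253.6  99.8] 0.67 [0.7811 0.1348]
thinner scene [465.9 270.6] 0.8 [0.7862 0.1354]
```

Run:
```python
from h import *
F=pickle.load(open("F0.pkl","rb"))
a=np.hstack([crop(F["top"],(298,188),32,6),crop(F["scene"],(367,246),32,6)])
cv2.imwrite("pics/torso.png",a)
L=dict(head=((176,283),(358,143)),hips=((114,235),(417,132)),claw=((453,190),(273,355)),cannon=((175,186),(428,180)))
rows=[np.hstack([crop(F["top"],L[k][0],32,6)[::1],crop(F["scene"],L[k][1],32,6)]) for k in L]
cv2.imwrite("pics/p1.png",cv2.resize(np.vstack([np.hstack(rows[:2]),np.hstack(rows[2:])]),(800,400)))
```

```text
(no output)
```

View pics/torso.png

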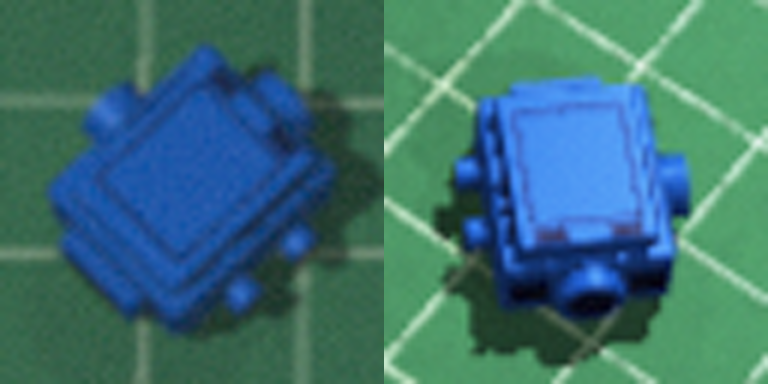

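View pics/p1.png

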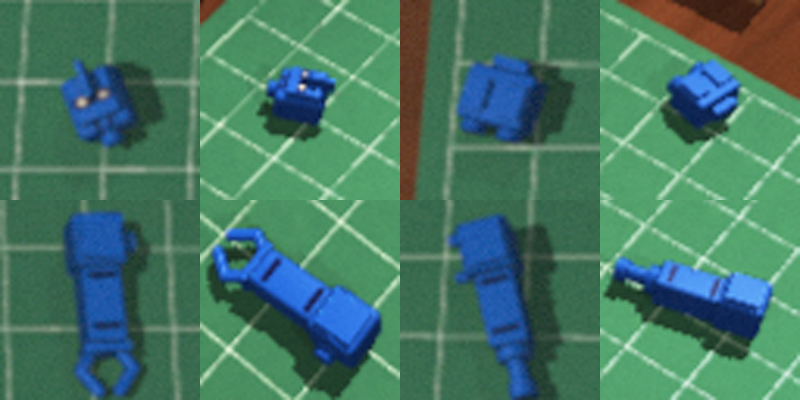

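```bash
cat > fit.py <<'E'
from h import *
from scipy.optimize import minimize
Z0=.003
def box(x0,x1,y0,y1,z0,z1): return np.array([[x,y,z] for x in(x0,x1) for y in(y0,y1) for z in(z0,z1)])/1000.
def cyl(ax,a0,a1,c,r,z):
    t=np.linspace(0,2*np.pi,16,endpoint=False); o=[]
    for a in(a0,a1):
        for q in t:
            o.append([a,c+r*np.cos(q),z+r*np.sin(q)] if ax=='x' else [c+r*np.cos(q),a,z+r*np.sin(q)])
    return np.array(o)/1000.
M={
'torso':[box(-38,38,-32,32,0,40),cyl('x',38,46,0,13,20),box(-46,-38,-17,17,10,30),cyl('y',32,42,0,12,20),cyl('y',-42,-32,13,6,20),cyl('y',-42,-32,-13,6,20)],
'head':[box(-20,20,-18,18,0,32),box(2,20,-2,2,32,40),cyl('x',-28,-20,0,7,16)],
'claw_arm':[box(12,48,-17,17,0,38),box(-38,12,-13,13,0,28),cyl('y',-25,-17,30,7.5,19)],
'cannon_arm':[box(12,48,-17,17,0,38),box(-38,12,-13,13,0,28),cyl('y',17,25,17,4,19),cyl('y',17,25,43,4,19),cyl('x',-72,-38,0,7,14)],
'hips':[box(-18,18,-22,22,0,31),box(18,26,-11,11,10,22),cyl('x',-25,-18,11,8,15),cyl('x',-25,-18,-11,8,15)],
'chest_plate':[box(-23,23,-19,19,0,10),box(-18,18,-14,14,10,15)],
}
S=4
def blue(f):
    I=f["color"].astype(float); b,g,r=I[...,0],I[...,1],I[...,2]
    return np.clip((b-1.05*np.maximum(g,r))/(20.),0,1)
def mask(f,name):
    I=cv2.resize(f["color"],None,fx=S,fy=S,interpolation=cv2.INTER_CUBIC).astype(float)
    b,g,r=I[...,0],I[...,1],I[...,2]
    m=((b>1.2*g)&(b>1.2*r)&(b>40)).astype(np.uint8)
    return m
def render(f,name,p,shape,off,z0=Z0):
    x,y,a=p; c,s=np.cos(a),np.sin(a); R=np.array([[c,-s,0],[s,c,0],[0,0,1]])
    im=np.zeros(shape,np.uint8)
    for B in M[name]:
        q=proj(f,B@R.T+[x,y,z0]); q=(q+.5)*S-.5-off
        h=cv2.convexHull(np.round(q*16).astype(np.int32).reshape(-1,1,2))
        cv2.fillConvexPoly(im,h,1,shift=4)
    return im
def fit(fs,name,p0,z0=Z0,yawfree=True,skipclaw=False,only=None):
    data=[]
    for f in fs:
        u=proj(f,[[p0[0],p0[1],z0+.015]])[0]; r=60
        lo=np.maximum((u-r).astype(int),0); off=lo*S
        m=mask(f,name)[lo[1]*S:(lo[1]+2*r)*S,lo[0]*S:(lo[0]+2*r)*S]
        # keep components near
        n,l=cv2.connectedComponents(cv2.morphologyEx(m,cv2.MORPH_CLOSE,np.ones((13,13))))
        rr=render(f,name,p0,m.shape,off,z0); cnt=np.bincount(l[rr>0],minlength=n); cnt[0]=0
        m=((l==cnt.argmax())).astype(np.uint8)
        data.append((f,m,off))
    def w(m,f,off,p):
        if name!='claw_arm': return np.ones(m.shape,bool)
        # ignore claw region x<-36
        c,s=np.cos(p[2]),np.sin(p[2])
        k=np.array([[x,y,z] for x in(-76,-38) for y in(-28,28) for z in(0,25)])/1000.
        R=np.array([[c,-s,0],[s,c,0],[0,0,1]]);q=(proj(f,k@R.T+[p[0],p[1],z0])+.5)*S-.5-off
        im=np.zeros(m.shape,np.uint8);cv2.fillConvexPoly(im,cv2.convexHull(np.round(q).astype(np.int32).reshape(-1,1,2)),1)
        return im==0
    def cost(v):
        p=(v[0]/1000,v[1]/1000,v[2]/1000*20); t=0
        for f,m,off in data:
            r=render(f,name,p,m.shape,off,z0); ww=w(m,f,off,p)|(r>0)
            t+=((r!=m)&ww).sum()/m.sum()
        return t
    v0=np.array([p0[0]*1000,p0[1]*1000,p0[2]*1000/20]);best=None
    for st in(6,2,):
        res=minimize(cost,v0,method='Nelder-Mead',options=dict(initial_simplex=np.vstack([v0]+[v0+st*e for e in np.eye(3)]+[])-np.array([st/3]*3),xatol=.02,fatol=1e-5)); v0=res.x
    p=np.array([v0[0]/1000,v0[1]/1000,v0[2]/50])
    return p,res.fun,data
def overlay(f,name,p,z0=Z0,r=32,s=6,c=None):
    x,y,a=p; R=np.array([[np.cos(a),-np.sin(a),0],[np.sin(a),np.cos(a),0],[0,0,1]])
    u=proj(f,[[x,y,z0+.015]])[0] if c is None else c; I=crop(f,u,r,s); o=np.array([int(u[0]),int(u[1])])-r
    for B in M[name]:
        q=((proj(f,B@R.T+[x,y,z0])-o+.5)*s-.5)
        cv2.polylines(I,[cv2.convexHull(np.round(q).astype(np.int32).reshape(-1,1,2))],True,(0,255,255),1)
    return I
E
cat > run1.py <<'E'
from fit import *
F=pickle.load(open("F0.pkl","rb"))
d=np.pi/180
G={'torso':(.584,.038,-40*d),'head':(.387,.279,20*d),'hips':(.483,.405,170*d),'claw_arm':(.583,-.28,2*d),'cannon_arm':(.596,.291,10*d),'chest_plate':(.394,-.278,0)}
G['head']=(.387,.279,20*d)
out={};ims=[]
for k,g in G.items():
    for lab,fs in(("top",[F["top"]]),("sc",[F["scene"]]),("both",[F["top"],F["scene"]])):
        p,c,_=fit(fs,k,g); print(k,lab,np.round(p[:2]*1000,1),round(p[2]/d,1),round(c,3))
    out[k]=p; ims.append(np.hstack([overlay(F["top"],k,p),overlay(F["scene"],k,p)]))
pickle.dump(out,open("P0.pkl","wb"))
cv2.imwrite("pics/fit0.png",cv2.resize(np.vstack([np.hstack(ims[:2]),np.hstack(ims[2:4]),np.hstack(ims[4:])]),(800,600)))
E
python3 run1.py
```

```text
torso top [582.2  37.7] -45.0 0.056
torso sc [581.9  37.8] -46.4 0.077
torso both [582.   37.8] -45.3 0.137
head top [385.2 277.3] 24.6 0.168
head sc [384.1 277.9] 20.5 0.214
head both [384.4 277.3] 22.8 0.395
hips top [482.3 404.9] 187.3 0.163
hips sc [480.6 405.1] 152.7 0.145
hips both [481.1 405.4] 150.2 0.338
claw_arm top [ 584.7 -278.5] 3.7 0.057
claw_arm sc [ 585.8 -277.5] 1.8 0.055
claw_arm both [ 585. -278.] 2.9 0.118
cannon_arm top [587.2 289.2] 16.3 0.113
cannon_arm sc [586.9 291. ] 15.2 0.134
cannon_arm both [587.6 289.5] 15.9 0.259
chest_plate top [ 392.6 -276.3] -4.4 0.036
chest_plate sc [ 391.3 -275.7] -5.9 0.055
chest_plate both [ 392.4 -276.2] -4.7 0.116
```

View pics/fit0.png

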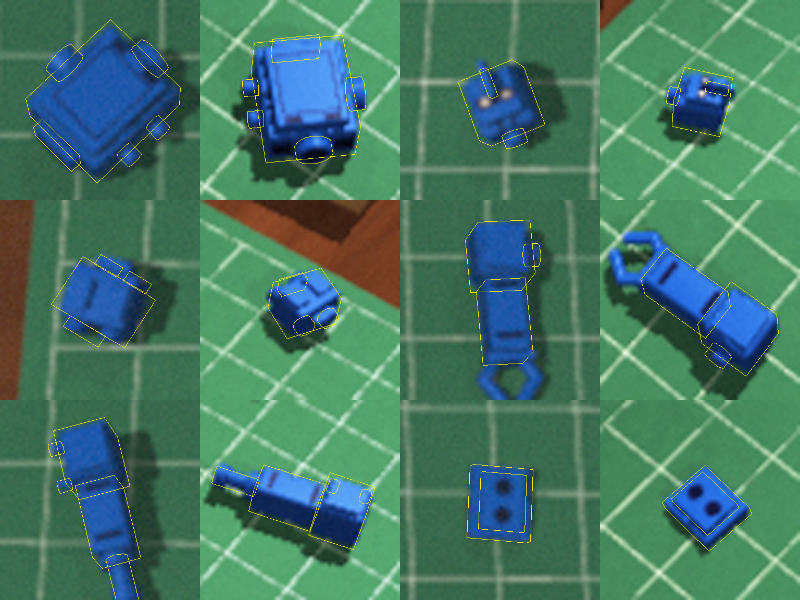

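Run:
```python
from fit import *
F=pickle.load(open("F0.pkl","rb"))
cv2.imwrite("pics/hips.png",np.hstack([crop(F["top"],(114,236),20,19),crop(F["scene"],(417,132),20,19)]))
```

```text
(no output)
```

View pics/hips.png

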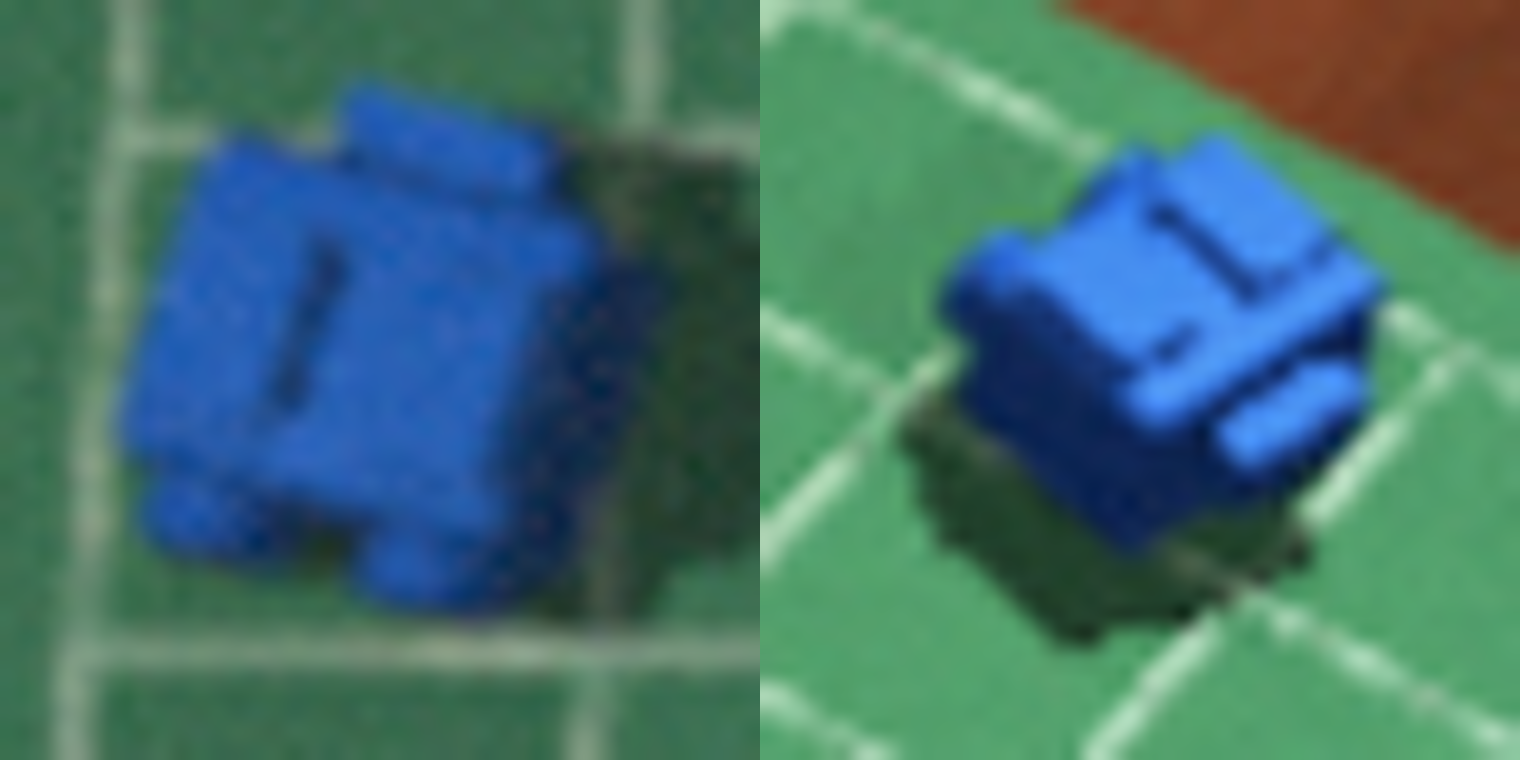

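Run:
```python
from fit import *
F=pickle.load(open("F0.pkl","rb"));d=np.pi/180
M['hips']=[box(-18,18,-22,22,0,31),box(18,26,-11,11,10,20),cyl('x',-25,-18,11,8,15),cyl('x',-25,-18,-11,8,15)]
for lab,fs in(("top",[F["top"]]),("sc",[F["scene"]]),("both",[F["top"],F["scene"]])):
    p,c,_=fit(fs,'hips',(.482,.405,-17*d)); print(lab,np.round(p[:2]*1000,1),round(p[2]/d,1),round(c,3))
o=pickle.load(open("P0.pkl","rb"));o['hips']=p;pickle.dump(o,open("P0.pkl","wb"))
cv2.imwrite("pics/fit1.png",np.hstack([overlay(F["top"],'hips',p),overlay(F["scene"],'hips',p)]))
# targets
x,y,a=o['torso'];a=-45.3*d;R=np.array([[np.cos(a),-np.sin(a)],[np.sin(a),np.cos(a)]])
T={'head':(46+15+28,0),'hips':(-46-15-26,0),'claw_arm':(-30,42+15+25),'cannon_arm':(-30,-42-15-25),'chest_plate':(0,0)}
for k,t in T.items():
    w=R@np.array(t)+np.array([x,y])*1000; print(k,np.round(w,1),"pick",np.round(o[k][:2]*1000,1),round(o[k][2]/d,1))
```

```text
top [483.7 405.4] -13.1 0.106
sc [480.7 404.4] -19.6 0.118
both [482.3 404.5] -16.2 0.259
head [644.6 -25.4] pick [384.4 277.3] 22.8
hips [520.8  99.7] pick [482.3 404.5] -16.2
claw_arm [619.2 116.8] pick [ 585. -278.] 2.9
cannon_arm [502.7   1.5] pick [587.6 289.5] 15.9
chest_plate [582.   37.8] pick [ 392.4 -276.2] -4.7
```

View pics/fit1.png

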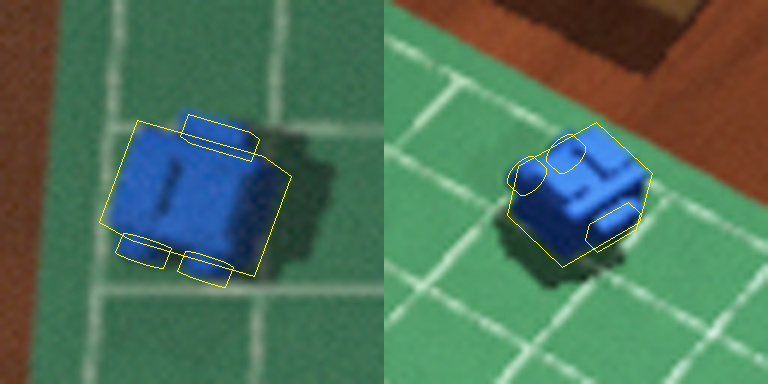

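play_rows([
  [[212, -271, -130], [0, 0, 40.3], 0],
  [[212, -271, -130], [0, 0, 40.3], 0],
  [[212, -271, -130], [0, 0, 40.3], 0],
  [[212, -271, -130], [0, 0, 40.3], 0],
  [[212, -271, -130], [0, 0, 40.3], 0],
  [[212, -271, -130], [0, 0, 40.3], 0],
  [[212, -271, -130], [0, 0, 40.3], 0],
  [[212, -271, -130], [0, 0, 40.3], 0],
  [[212, -271, -130], [0, 0, 40.3], 0],
  [[212, -271, -130], [0, 0, 40.3], 0],
], force=40)

```text
t: 2.0
ee_pos: [0.3847, 0.277, 0.1203]
orientation: [[-0.001, -0.386, 0.922], [0.0, 0.922, 0.386], [-1.0, 0.001, -0.001]]
force: [-0.8, 1.2, 0.3]
width: 0.0852
```

```bash
cat > st.py <<'E'
from h import *
o=bot.observe();R=o["orientation"]
print("t",round(o["t"],2),"pos",np.round(o["ee_pos"]*1000,1),"psi",round(np.degrees(np.arctan2(R[1,1],R[0,1])),2),"xax",np.round(R[:,0],4),"w",round(o["width"]*1000,1),"F",np.round(o["force"],1),"q6",np.round(o["joint_positions"],0),bot.tip_reach)
E
python3 st.py;python3 st.py
```

```text
t 2.0 pos [384.7 277.  120.3] psi 112.72 xax [-8.e-04  2.e-04 -1.e+00] w 85.2 F [-0.8  1.2  0.3] q6 [ 26.  12. -25.  54.   0.   3.] 0.019
t 2.0 pos [384.7 277.  120.3] psi 112.72 xax [-8.e-04  2.e-04 -1.e+00] w 85.2 F [-0.8  1.2  0.3] q6 [ 26.  12. -25.  54.   0.   3.] 0.019
```

Head candidates: the blue one at top px (176,283) and the red one at (158,391). The blue one fits the description (the enlarged crop shows blue, white eyes and a crest). Descending on the blue one.

play_rows([
  [[0, 0, -50], [0, 0, 0], 0],
  [[0, 0, -80], [0, 0, 0], 0],
  [[0, 0, -96], [0, 0, 0], 0],
  [[0, 0, -96], [0, 0, 0], 0],
  [[0, 0, -96], [0, 0, 0], 255],
  [[0, 0, -96], [0, 0, 0], 255],
  [[0, 0, -96], [0, 0, 0], 255],
  [[0, 0, -96], [0, 0, 0], 255],
  [[0, 0, -96], [0, 0, 0], 255],
  [[0, 0, -96], [0, 0, 0], 255],
  [[0, 0, -96], [0, 0, 0], 255],
])

```text
t: 3.1
ee_pos: [0.3858, 0.2778, 0.0257]
orientation: [[0.002, -0.386, 0.922], [0.002, 0.922, 0.386], [-1.0, 0.001, 0.002]]
force: [-0.8, 1.1, 6.6]
width: 0.0353
```

```bash
cat > cam.py <<'E'
from h import *
import sys
F={n:bot.grab_frame(n) for n in("scene","top")}
pickle.dump(F,open(f"F_{sys.argv[1]}.pkl","wb"))
p=np.array([[float(a) for a in sys.argv[2:5]]])/1000
r=int(sys.argv[5]) if len(sys.argv)>5 else 32
cv2.imwrite(f"pics/{sys.argv[1]}.png",np.hstack([crop(F[n],proj(F[n],p)[0],r,384//(2*r)) for n in("top","scene")]))
E
python3 st.py; python3 cam.py headgrip 384 277 20
```

```text
t 3.1 pos [385.8 277.8  25.7] psi 112.72 xax [ 0.0015  0.002  -1.    ] w 35.3 F [-0.8  1.1  6.6] q6 [ 26.  18. -32.  40.   0.   3.] 0.019
```

View pics/headgrip.png

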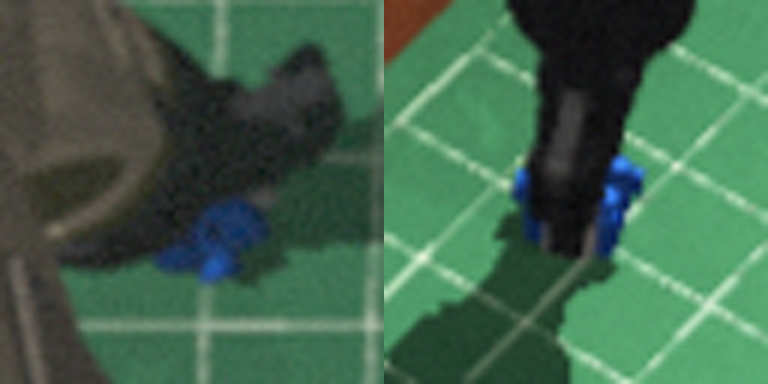

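play_rows([
  [[0, 0, 40], [0, 0, 0], 255],
  [[0, 0, 80], [0, 0, 0], 255],
  [[259, -303, 90], [0, 0, -68], 255],
  [[259, -303, 90], [0, 0, -68], 255],
  [[259, -303, 90], [0, 0, -68], 255],
  [[259, -303, 90], [0, 0, -68], 255],
  [[259, -303, 90], [0, 0, -68], 255],
  [[259, -303, 90], [0, 0, -68], 255],
  [[259, -303, 90], [0, 0, -68], 255],
  [[259, -303, 90], [0, 0, -68], 255],
  [[259, -303, 90], [0, 0, -68], 255],
  [[259, -303, 90], [0, 0, -68], 255],
])

```text
t: 4.4
ee_pos: [0.6449, -0.0265, 0.1153]
orientation: [[0.002, 0.712, 0.703], [-0.0, 0.703, -0.712], [-1.0, 0.001, 0.001]]
force: [-0.1, 0.2, -0.7]
width: 0.0354
```

```bash
python3 st.py
```

```text
t 4.4 pos [644.9 -26.5 115.3] psi 44.63 xax [ 1.8e-03 -2.0e-04 -1.0e+00] w 35.4 F [-0.1  0.2 -0.7] q6 [-9. 29.  1. 61.  0. 36.] 0.019
```

play_rows([
  [[0, 1, -45], [0, 0, 0], 255],
  [[0, 1, -75], [0, 0, 0], 255],
  [[0, 1, -89], [0, 0, 0], 255],
  [[0, 1, -89], [0, 0, 0], 255],
  [[0, 1, -89], [0, 0, 0], 255],
])

```text
t: 4.9
ee_pos: [0.6444, -0.0243, 0.027]
orientation: [[0.002, 0.71, 0.704], [-0.0, 0.704, -0.71], [-1.0, 0.001, 0.001]]
force: [-0.2, 0.1, 0.0]
width: 0.0352
```

```bash
python3 st.py
```

```text
t 4.9 pos [644.4 -24.3  27. ] psi 44.74 xax [ 1.7e-03 -1.0e-04 -1.0e+00] w 35.2 F [-0.2  0.1  0. ] q6 [-9. 34. -6. 51.  0. 36.] 0.019
```

play_rows([
  [[0, -1, -1], [0, 0, 0], 255],
  [[0, -1, -1], [0, 0, 0], 255],
  [[0, -1, -1], [0, 0, 0], 90],
  [[0, -1, -1], [0, 0, 0], 90],
  [[0, -1, -1], [0, 0, 0], 90],
  [[0, -1, 40], [0, 0, 0], 90],
  [[0, -1, 90], [0, 0, 0], 90],
  [[-20, 50, 120], [0, 0, 0], 0],
  [[-40, 100, 150], [0, 0, 0], 0],
  [[-60, 150, 150], [0, 0, 10], 0],
  [[-80, 200, 150], [0, 0, 20], 0],
])

```text
t: 6.0
ee_pos: [0.5758, 0.1495, 0.1776]
orientation: [[0.005, 0.466, 0.885], [0.001, 0.885, -0.466], [-1.0, 0.003, 0.004]]
force: [0.4, 1.0, -0.9]
width: 0.0852
```

```bash
python3 st.py; python3 cam.py headplaced 610 10 20 48
```

```text
t 6.0 pos [575.8 149.5 177.6] psi 62.2 xax [ 0.0054  0.0011 -1.    ] w 85.2 F [ 0.4  1.  -0.9] q6 [ 7. 22. -2. 66.  0. 35.] 0.019
```

View pics/headplaced.png

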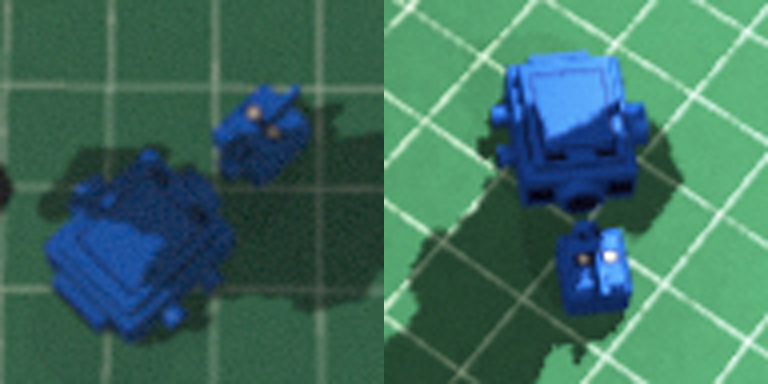

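play_rows([
  [[-93.5, 255, -67], [0, 0, 11.3], 0],
  [[-93.5, 255, -67], [0, 0, 11.3], 0],
  [[-93.5, 255, -67], [0, 0, 11.3], 0],
  [[-93.5, 255, -67], [0, 0, 11.3], 0],
  [[-93.5, 255, -67], [0, 0, 11.3], 0],
  [[-93.5, 255, -67], [0, 0, 11.3], 0],
  [[-93.5, 255, -67], [0, 0, 11.3], 0],
  [[-93.5, 255, -67], [0, 0, 11.3], 0],
  [[-93.5, 255, -67], [0, 0, 11.3], 0],
])

```text
t: 7.0
ee_pos: [0.4803, 0.4074, 0.1098]
orientation: [[0.002, 0.281, 0.96], [0.002, 0.96, -0.281], [-1.0, 0.003, 0.001]]
force: [-0.3, 0.1, 0.1]
width: 0.0854
```

```bash
python3 st.py
cat > meas.py <<'E'
from fit import *
import sys
F=pickle.load(open(f"F_{sys.argv[1]}.pkl","rb"));d=np.pi/180
T={'head':(46+15+28,0),'hips':(-46-15-26,0),'claw_arm':(-30,42+15+25),'cannon_arm':(-30,-42-15-25),'chest_plate':(0,0)}
x,y,a=.582,.0378,-45.3*d; R=np.array([[np.cos(a),-np.sin(a)],[np.sin(a),np.cos(a)]]); ims=[]
for k in sys.argv[2:]:
    z=.043 if k=='chest_plate' else Z0
    t=(np.array([x,y]) if k=='torso' else R@(np.array(T[k])/1000)+[x,y])
    for lab,fs in(("top",[F["top"]]),("sc",[F["scene"]]),("both",[F["top"],F["scene"]])):
        p,c,_=fit(fs,k,(t[0],t[1],a),z0=z)
        print(k,lab,np.round(p[:2]*1000,1),round(p[2]/d,1),round(c,3),"err in torso frame",np.round(R.T@(p[:2]-t)*1000,1))
    ims.append(np.hstack([overlay(F["top"],k,p,z0=z),overlay(F["scene"],k,p,z0=z)]))
cv2.imwrite(f"pics/m_{sys.argv[1]}.png",np.vstack(ims[:2]) if len(ims)<3 else cv2.resize(np.vstack([np.hstack(ims[i:i+2]) for i in range(0,len(ims)//2*2,2)]),(800,200*(len(ims)//2))))
E
python3 cam.py h2 610 10 20 48; python3 meas.py h2 torso head
```

```text
t 7.0 pos [480.3 407.4 109.8] psi 73.69 xax [ 0.0016  0.0022 -1.    ] w 85.4 F [-0.3  0.1  0.1] q6 [33. 28. -3. 59.  0. 49.] 0.019
torso top [582.3  37.7] -45.2 0.273 err in torso frame [0.3 0.1]
torso sc [582.5  37.3] -46.1 0.297 err in torso frame [ 0.7 -0. ]
torso both [582.3  37.5] -45.8 0.571 err in torso frame [0.4 0. ]
head top [642.5 -23.3] -45.2 0.814 err in torso frame [-3.   0.1]
head sc [641.  -21.6] -50.2 0.79 err in torso frame [-5.3  0.2]
head both [641.6 -22.8] -50.5 1.613 err in torso frame [-4.  -0.3]
```

View pics/m_h2.png

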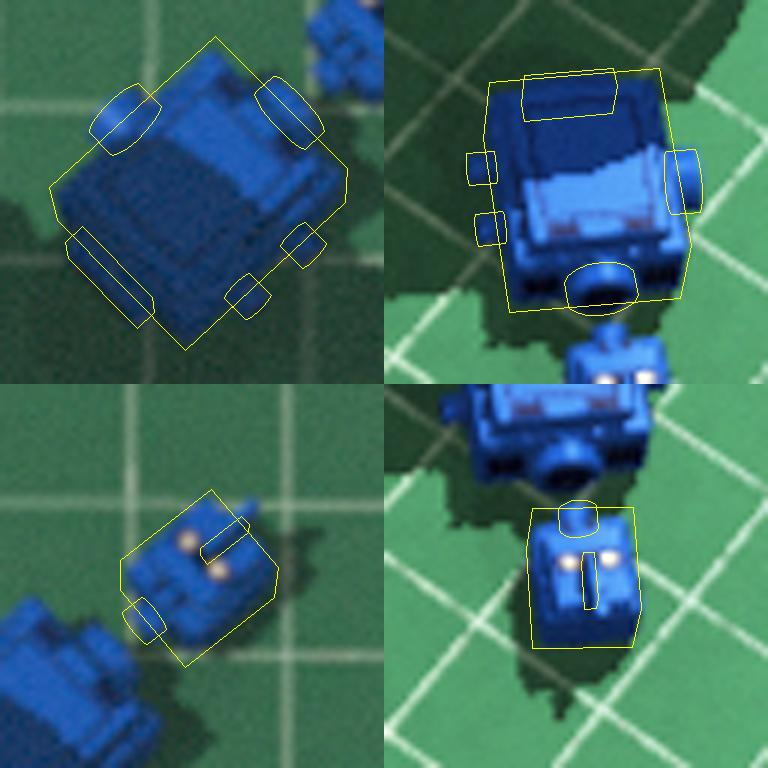

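play_rows([
  [[2, -2, -40], [0, 0, 0], 0],
  [[2, -2, -70], [0, 0, 0], 0],
  [[2, -2, -82], [0, 0, 0], 0],
  [[2, -2, -82], [0, 0, 0], 0],
  [[2, -2, -82], [0, 0, 0], 0],
])

```text
t: 7.6
ee_pos: [0.4836, 0.4051, 0.0293]
orientation: [[0.003, 0.283, 0.959], [0.003, 0.959, -0.283], [-1.0, 0.004, 0.002]]
force: [-0.7, 0.3, -0.3]
width: 0.0858
```

```bash
python3 st.py
python3 - <<'E'
s=open('fit.py').read()
s=s.replace("        # keep components near\n","""        if name!='torso' and name!='chest_plate':
            k=np.ones((25,25),np.uint8)
            m=m&cv2.dilate(render(f,name,p0,m.shape,off,z0),k)
            m=m&(1-cv2.dilate(render(f,'torso',(.5821,.0377,-45.5*np.pi/180),m.shape,off),np.ones((5,5),np.uint8)))
""")
open('fit.py','w').write(s)
E
python3 meas.py h2 torso head
```

```text
t 7.6 pos [483.6 405.1  29.3] psi 73.58 xax [ 0.0031  0.0034 -1.    ] w 85.8 F [-0.7  0.3 -0.3] q6 [33. 32. -8. 50.  0. 49.] 0.019
torso top [582.3  37.7] -45.2 0.273 err in torso frame [0.3 0.1]
torso sc [582.5  37.3] -46.1 0.297 err in torso frame [ 0.7 -0. ]
torso both [582.3  37.5] -45.8 0.571 err in torso frame [0.4 0. ]
head top [643.5 -24.4] -45.6 0.161 err in torso frame [-1.5 -0.1]
head sc [641.5 -22.5] -51.0 0.135 err in torso frame [-4.2 -0.1]
head both [642.3 -24. ] -47.6 0.329 err in torso frame [-2.6 -0.7]
```

View pics/m_h2.png

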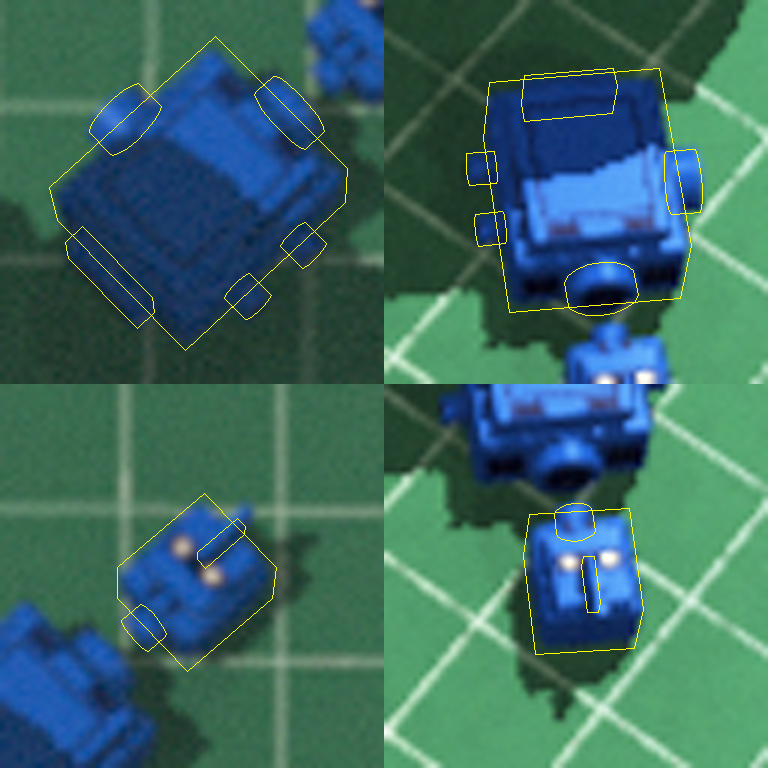

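play_rows([
  [[-1, 0, -2], [0, 0, 0], 255],
  [[-1, 0, -2], [0, 0, 0], 255],
  [[-1, 0, -2], [0, 0, 0], 255],
  [[-1, 0, -2], [0, 0, 0], 255],
  [[-1, 0, -2], [0, 0, 0], 255],
  [[-1, 0, -2], [0, 0, 0], 255],
])

```text
t: 8.2
ee_pos: [0.4833, 0.4057, 0.0286]
orientation: [[0.005, 0.282, 0.959], [0.005, 0.959, -0.282], [-1.0, 0.006, 0.004]]
force: [0.3, 0.1, 6.1]
width: 0.0426
```

```bash
python3 st.py
```

```text
t 8.2 pos [483.3 405.7  28.6] psi 73.6 xax [ 0.0051  0.0047 -1.    ] w 42.6 F [0.3 0.1 6.1] q6 [33. 32. -8. 49.  0. 49.] 0.019
```

play_rows([
  [[0, 0, 45], [0, 0, 0], 255],
  [[0, 0, 90], [0, 0, 0], 255],
  [[37.5, -306, 90], [0, 0, -29], 255],
  [[37.5, -306, 90], [0, 0, -29], 255],
  [[37.5, -306, 90], [0, 0, -29], 255],
  [[37.5, -306, 90], [0, 0, -29], 255],
  [[37.5, -306, 90], [0, 0, -29], 255],
  [[37.5, -306, 90], [0, 0, -29], 255],
  [[37.5, -306, 90], [0, 0, -29], 255],
  [[37.5, -306, 90], [0, 0, -29], 255],
  [[37.5, -306, 90], [0, 0, -29], 255],
])

```text
t: 9.3
ee_pos: [0.5206, 0.1004, 0.1185]
orientation: [[0.006, 0.712, 0.702], [0.002, 0.702, -0.712], [-1.0, 0.006, 0.003]]
force: [0.3, 0.1, -1.5]
width: 0.0433
```

```bash
python3 st.py
```

```text
t 9.3 pos [520.6 100.4 118.5] psi 44.6 xax [ 0.0063  0.0022 -1.    ] w 43.3 F [ 0.3  0.1 -1.5] q6 [  2.  17. -18.  55.   0.  48.] 0.019
```

play_rows([
  [[0, -0.5, -45], [-0.1, 0.35, -0.1], 255],
  [[0, -0.5, -75], [-0.1, 0.35, -0.1], 255],
  [[0, -0.5, -89], [-0.1, 0.35, -0.1], 255],
  [[0, -0.5, -89], [-0.1, 0.35, -0.1], 255],
  [[0, -0.5, -89.5], [-0.1, 0.35, -0.1], 255],
  [[0, -0.5, -89.5], [-0.1, 0.35, -0.1], 255],
])

```text
t: 9.9
ee_pos: [0.5206, 0.1013, 0.0291]
orientation: [[0.0, 0.712, 0.703], [0.001, 0.703, -0.712], [-1.0, 0.001, -0.0]]
force: [0.4, 0.1, -0.2]
width: 0.0438
```

```bash
python3 st.py
```

```text
t 9.9 pos [520.6 101.3  29.1] psi 44.64 xax [ 4.e-04  6.e-04 -1.e+00] w 43.8 F [ 0.4  0.1 -0.2] q6 [  2.  23. -24.  43.   0.  48.] 0.019
```

play_rows([
  [[0, -1, -0.8], [0, 0, 0], 255],
  [[0, -1, -0.8], [0, 0, 0], 255],
  [[0, -1, -0.8], [0, 0, 0], 70],
  [[0, -1, -0.8], [0, 0, 0], 70],
  [[0, -1, -0.8], [0, 0, 0], 70],
  [[0, -1, 40], [0, 0, 0], 70],
  [[0, -1, 85], [0, 0, 0], 0],
  [[0, -1, 110], [0, 0, 0], 0],
  [[10, -50, 110], [0, 0, 8], 0],
  [[20, -100, 110], [0, 0, 16], 0],
  [[30, -150, 110], [0, 0, 24], 0],
  [[40, -200, 110], [0, 0, 32], 0],
])

```text
t: 11.1
ee_pos: [0.5578, -0.085, 0.1395]
orientation: [[0.001, 0.233, 0.972], [0.001, 0.972, -0.233], [-1.0, 0.001, 0.001]]
force: [0.5, -0.9, 0.2]
width: 0.0851
```

```bash
python3 st.py
```

```text
t 11.1 pos [557.8 -85.  139.5] psi 76.51 xax [ 7.e-04  6.e-04 -1.e+00] w 85.1 F [ 0.5 -0.9  0.2] q6 [-17.  20. -10.  60.   0.  -3.] 0.019
```

play_rows([
  [[27, -193, -30], [0, 0, 16.4], 0],
  [[27, -193, -30], [0, 0, 16.4], 0],
  [[27, -193, -30], [0, 0, 16.4], 0],
  [[27, -193, -30], [0, 0, 16.4], 0],
  [[27, -193, -30], [0, 0, 16.4], 0],
  [[27, -193, -30], [0, 0, 16.4], 0],
  [[27, -193, -30], [0, 0, 16.4], 0],
])

```text
t: 11.8
ee_pos: [0.5844, -0.2772, 0.1094]
orientation: [[-0.0, -0.051, 0.999], [0.002, 0.999, 0.051], [-1.0, 0.002, -0.0]]
force: [-0.5, 0.7, -0.7]
width: 0.0857
```

```bash
python3 st.py; python3 cam.py hp 570 50 20 64; python3 meas.py hp torso head hips torso
```

```text
t 11.8 pos [ 584.4 -277.2  109.4] psi 92.93 xax [-2.0e-04  1.7e-03 -1.0e+00] w 85.7 F [-0.5  0.7 -0.7] q6 [-33.  30.   1.  61.   0. -35.] 0.019
torso top [605.3  21.8] -114.0 0.676 err in torso frame [27.8  5.3]
torso sc [581.3  38.4] -45.5 0.438 err in torso frame [-0.9 -0.1]
torso both [582.5  37.5] -46.0 1.254 err in torso frame [0.5 0.1]
head top [642.5 -24.9] -45.2 0.156 err in torso frame [-1.9 -1.1]
head sc [641.5 -22.4] -51.6 0.135 err in torso frame [-4.3 -0. ]
head both [642.3 -24. ] -47.5 0.327 err in torso frame [-2.7 -0.6]
hips top [511.3 101.8] -41.2 0.96 err in torso frame [-8.3 -5.2]
hips sc [519.2 101.4] -48.8 0.079 err in torso frame [-2.4  0.1]
hips both [518.9 101.8] -49.7 1.039 err in torso frame [-2.9  0.1]
torso top [605.3  21.8] -114.0 0.676 err in torso frame [27.8  5.3]
torso sc [581.3  38.4] -45.5 0.438 err in torso frame [-0.9 -0.1]
torso both [582.5  37.5] -46.0 1.254 err in torso frame [0.5 0.1]
```

View pics/m_hp.png

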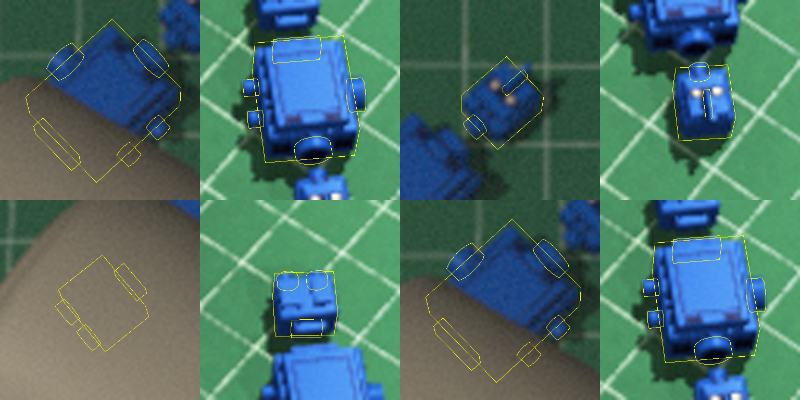

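View pics/hp.png

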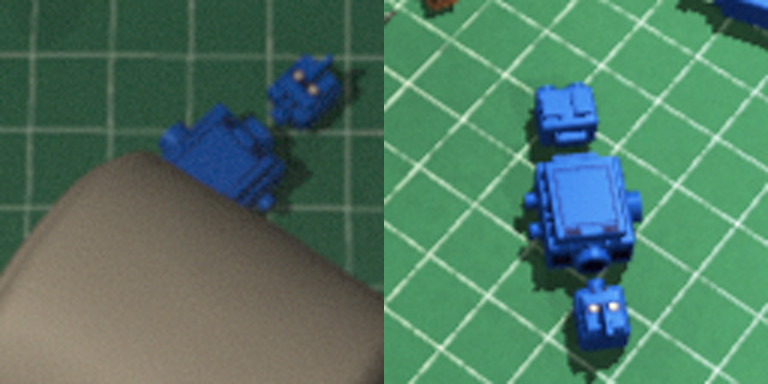

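play_rows([
  [[0.5, -0.5, -40], [-0.1, 0, 0], 0],
  [[0.5, -0.5, -70], [-0.1, 0, 0], 0],
  [[0.5, -0.5, -83], [-0.1, 0, 0], 0],
  [[0.5, -0.5, -83.5], [-0.1, 0, 0], 0],
  [[0.5, -0.5, -83.5], [-0.1, 0, 0], 255],
  [[0.5, -0.5, -83.5], [-0.1, 0, 0], 255],
  [[0.5, -0.5, -83.5], [-0.1, 0, 0], 255],
  [[0.5, -0.5, -83.5], [-0.1, 0, 0], 255],
  [[0.5, -0.5, -83.5], [-0.1, 0, 0], 255],
  [[0.5, -0.5, -83.5], [-0.1, 0, 0], 255],
  [[0.5, -0.5, -83.5], [-0.1, 0, 0], 255],
])

```text
t: 13.0
ee_pos: [0.5862, -0.2775, 0.0277]
orientation: [[0.003, -0.052, 0.999], [-0.002, 0.999, 0.052], [-1.0, -0.002, 0.002]]
force: [0.9, 0.7, 5.0]
width: 0.0254
```

```bash
python3 st.py
```

```text
t 13.0 pos [ 586.2 -277.5   27.7] psi 93.0 xax [ 0.0025 -0.0019 -1.    ] w 25.4 F [0.9 0.7 5. ] q6 [-32.  34.  -5.  51.  -0. -35.] 0.019
```

play_rows([
  [[0, 0, 50], [0, 0, 0], 255],
  [[0, 0, 95], [0, 0, 0], 255],
  [[34, 393.5, 95], [0, 0, -48.4], 255],
  [[34, 393.5, 95], [0, 0, -48.4], 255],
  [[34, 393.5, 95], [0, 0, -48.4], 255],
  [[34, 393.5, 95], [0, 0, -48.4], 255],
  [[34, 393.5, 95], [0, 0, -48.4], 255],
  [[34, 393.5, 95], [0, 0, -48.4], 255],
  [[34, 393.5, 95], [0, 0, -48.4], 255],
  [[34, 393.5, 95], [0, 0, -48.4], 255],
  [[34, 393.5, 95], [0, 0, -48.4], 255],
  [[34, 393.5, 95], [0, 0, -48.4], 255],
])

```text
t: 14.2
ee_pos: [0.6197, 0.1176, 0.1223]
orientation: [[-0.0, 0.71, 0.705], [-0.003, 0.704, -0.71], [-1.0, -0.003, 0.002]]
force: [-0.6, 0.3, -1.0]
width: 0.0253
```

```bash
python3 st.py
```

```text
t 14.2 pos [619.7 117.6 122.3] psi 44.79 xax [-5.0e-04 -3.4e-03 -1.0e+00] w 25.3 F [-0.6  0.3 -1. ] q6 [ 4. 28. -1. 61. -0. 49.] 0.019
```

play_rows([
  [[0, -1.5, -45], [0.2, 0, -0.2], 255],
  [[0, -1.5, -75], [0.2, 0, -0.2], 255],
  [[0, -1.5, -93], [0.2, 0, -0.2], 255],
  [[0, -1.5, -94], [0.2, 0, -0.2], 255],
  [[0, -1.5, -94], [0.2, 0, -0.2], 255],
  [[0, -1.5, -94], [0.2, 0, -0.2], 255],
])

```text
t: 14.8
ee_pos: [0.62, 0.1148, 0.0285]
orientation: [[-0.0, 0.713, 0.701], [-0.0, 0.701, -0.713], [-1.0, -0.0, -0.0]]
force: [0.1, -0.0, -0.8]
width: 0.0253
```

```bash
python3 st.py
```

```text
t 14.8 pos [620.  114.8  28.5] psi 44.49 xax [-3.e-04 -2.e-04 -1.e+00] w 25.3 F [ 0.1 -0.  -0.8] q6 [ 3. 32. -8. 50. -0. 49.] 0.019
```

play_rows([
  [[0, 1, -1], [0, 0, 0], 255],
  [[0, 1, -1], [0, 0, 0], 255],
  [[0, 1, -1], [0, 0, 0], 130],
  [[0, 1, -1], [0, 0, 0], 130],
  [[0, 1, -1], [0, 0, 0], 130],
  [[0, 1, 40], [0, 0, 0], 130],
  [[0, 1, 85], [0, 0, 0], 0],
  [[-10, 40, 95], [0, 0, 8], 0],
  [[-20, 80, 95], [0, 0, 16], 0],
  [[-30, 120, 95], [0, 0, 24], 0],
  [[-33, 173, 95], [0, 0, 32], 0],
  [[-33, 173, 95], [0, 0, 40], 0],
])

```text
t: 16.0
ee_pos: [0.5858, 0.2934, 0.1238]
orientation: [[0.001, 0.084, 0.996], [0.002, 0.996, -0.084], [-1.0, 0.002, 0.001]]
force: [-0.3, -0.5, -0.3]
width: 0.0852
```

```bash
python3 st.py
```

```text
t 16.0 pos [585.8 293.4 123.8] psi 85.18 xax [ 8.0e-04  1.9e-03 -1.0e+00] w 85.2 F [-0.3 -0.5 -0.3] q6 [20. 30.  3. 63.  0. 24.] 0.019
```

play_rows([
  [[1.5, -4, -20], [0, 0, 20.7], 0],
  [[1.5, -4, -20], [0, 0, 20.7], 0],
  [[1.5, -4, -20], [0, 0, 20.7], 0],
  [[1.5, -4, -20], [0, 0, 20.7], 0],
])

```text
t: 16.4
ee_pos: [0.587, 0.2896, 0.1036]
orientation: [[-0.0, -0.274, 0.962], [0.002, 0.962, 0.274], [-1.0, 0.002, 0.0]]
force: [-0.0, -0.8, -0.4]
width: 0.0855
```

```bash
python3 st.py; python3 cam.py cl 590 50 20 64; python3 meas.py cl torso claw_arm hips head
```

```text
t 16.4 pos [587.  289.6 103.6] psi 105.91 xax [-3.0e-04  1.9e-03 -1.0e+00] w 85.5 F [-0.  -0.8 -0.4] q6 [19. 31.  1. 60.  0.  3.] 0.019
torso top [581.8  37.7] -45.1 0.264 err in torso frame [-0.1 -0.2]
torso sc [581.7  38.4] -46.0 0.438 err in torso frame [-0.6  0.2]
torso both [581.8  38. ] -45.3 0.704 err in torso frame [-0.2  0. ]
claw_arm top [618.5 116. ] -47.3 0.092 err in torso frame [ 0.1 -1. ]
claw_arm sc [617.9 116.8] -47.3 0.065 err in torso frame [-0.9 -0.9]
claw_arm both [618.4 116.3] -47.7 0.162 err in torso frame [-0.2 -0.9]
hips top [521.6 100.2] -44.4 0.073 err in torso frame [0.2 0.9]
hips sc [519.1 101.6] -49.7 0.078 err in torso frame [-2.6  0.2]
hips both [520.1 100.9] -46.8 0.187 err in torso frame [-1.4  0.3]
head top [642.5 -24.5] -45.6 0.173 err in torso frame [-2.2 -0.8]
head sc [641.8 -22.6] -50.0 0.144 err in torso frame [-4.  0.]
head both [642.8 -24.1] -49.9 0.337 err in torso frame [-2.2 -0.4]
```

View pics/m_cl.png

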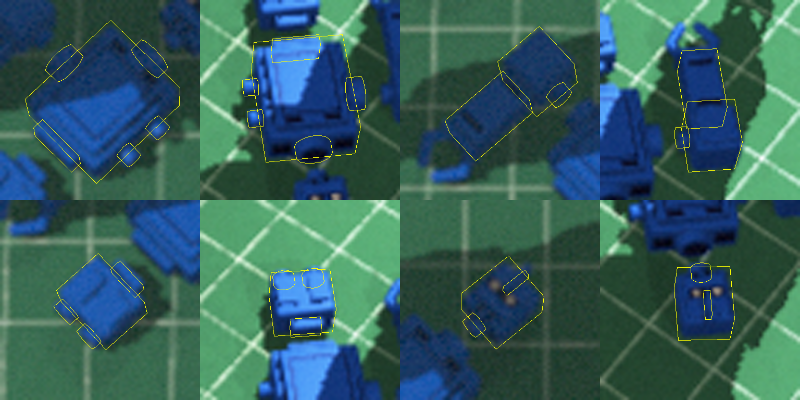

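View pics/cl.png

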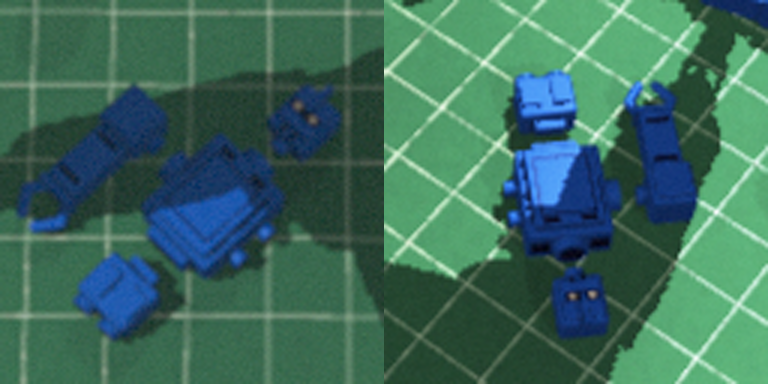

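play_rows([
  [[0.5, 0, -40], [-0.1, 0, 0], 0],
  [[0.5, 0, -65], [-0.1, 0, 0], 0],
  [[0.5, 0, -77], [-0.1, 0, 0], 0],
  [[0.5, 0, -77.5], [-0.1, 0, 0], 0],
  [[0.5, 0, -77.5], [-0.1, 0, 0], 255],
  [[0.5, 0, -77.5], [-0.1, 0, 0], 255],
  [[0.5, 0, -77.5], [-0.1, 0, 0], 255],
  [[0.5, 0, -77.5], [-0.1, 0, 0], 255],
  [[0.5, 0, -77.5], [-0.1, 0, 0], 255],
  [[0.5, 0, -77.5], [-0.1, 0, 0], 255],
  [[0.5, 0, -77.5], [-0.1, 0, 0], 255],
])

```text
t: 17.6
ee_pos: [0.5887, 0.2898, 0.0277]
orientation: [[0.002, -0.272, 0.962], [0.001, 0.962, 0.272], [-1.0, 0.0, 0.003]]
force: [-0.6, -0.2, 5.6]
width: 0.0251
```

```bash
python3 st.py
```

```text
t 17.6 pos [588.7 289.8  27.7] psi 105.77 xax [ 0.0024  0.0011 -1.    ] w 25.1 F [-0.6 -0.2  5.6] q6 [19. 35. -4. 51.  0.  3.] 0.019
```

play_rows([
  [[0, 0, 50], [0, 0, 0], 255],
  [[0, 0, 95], [0, 0, 0], 255],
  [[-85.3, -289, 95], [0, 0, -61.2], 255],
  [[-85.3, -289, 95], [0, 0, -61.2], 255],
  [[-85.3, -289, 95], [0, 0, -61.2], 255],
  [[-85.3, -289, 95], [0, 0, -61.2], 255],
  [[-85.3, -289, 95], [0, 0, -61.2], 255],
  [[-85.3, -289, 95], [0, 0, -61.2], 255],
  [[-85.3, -289, 95], [0, 0, -61.2], 255],
  [[-85.3, -289, 95], [0, 0, -61.2], 255],
  [[-85.3, -289, 95], [0, 0, -61.2], 255],
  [[-85.3, -289, 95], [0, 0, -61.2], 255],
])

```text
t: 18.8
ee_pos: [0.5036, 0.0017, 0.1226]
orientation: [[0.002, 0.709, 0.705], [-0.001, 0.705, -0.709], [-1.0, 0.0, 0.002]]
force: [-0.2, 0.5, -0.3]
width: 0.0253
```

```bash
python3 st.py
```

```text
t 18.8 pos [503.6   1.7 122.6] psi 44.81 xax [ 0.002  -0.0013 -1.    ] w 25.3 F [-0.2  0.5 -0.3] q6 [ -9.  14. -21.  55.  -0.  36.] 0.019
```

play_rows([
  [[0, -1, -45], [0.1, 0.1, -0.25], 255],
  [[0, -1, -75], [0.1, 0.1, -0.25], 255],
  [[0, -1, -93], [0.1, 0.1, -0.25], 255],
  [[0, -1, -94], [0.1, 0.1, -0.25], 255],
  [[0, -1, -94], [0.1, 0.1, -0.25], 255],
  [[0, -1, -94], [0.1, 0.1, -0.25], 255],
])

```text
t: 19.4
ee_pos: [0.5039, 0.0015, 0.0286]
orientation: [[0.0, 0.711, 0.703], [0.0, 0.703, -0.711], [-1.0, 0.001, -0.0]]
force: [-0.6, -0.5, -1.2]
width: 0.0252
```

```bash
python3 st.py
```

```text
t 19.4 pos [503.9   1.5  28.6] psi 44.7 xax [ 3.e-04  4.e-04 -1.e+00] w 25.2 F [-0.6 -0.5 -1.2] q6 [ -9.  21. -28.  42.   0.  36.] 0.019
```

play_rows([
  [[-0.5, -0.5, -1], [0, 0, -0.1], 255],
  [[-0.5, -0.5, -1], [0, 0, -0.1], 255],
  [[-0.5, -0.5, -1], [0, 0, -0.1], 130],
  [[-0.5, -0.5, -1], [0, 0, -0.1], 130],
  [[-0.5, -0.5, -1], [0, 0, -0.1], 130],
  [[-0.5, -0.5, 40], [0, 0, 0], 130],
  [[-0.5, -0.5, 85], [0, 0, 0], 0],
  [[-20, -45, 85], [0, 0, 8], 0],
  [[-39, -90, 85], [0, 0, 16], 0],
  [[-58, -135, 85], [0, 0, 24], 0],
  [[-76, -180, 85], [0, 0, 32], 0],
  [[-94, -225, 85], [0, 0, 40], 0],
])

```text
t: 20.6
ee_pos: [0.4196, -0.2003, 0.114]
orientation: [[0.001, 0.142, 0.99], [0.0, 0.99, -0.142], [-1.0, 0.0, 0.001]]
force: [0.2, -0.3, 0.5]
width: 0.0855
```

```bash
python3 st.py
```

```text
t 20.6 pos [ 419.6 -200.3  114. ] psi 81.83 xax [ 7.e-04  1.e-04 -1.e+00] w 85.5 F [ 0.2 -0.3  0.5] q6 [-35.  11. -27.  52.   0. -27.] 0.019
```

play_rows([
  [[-27.2, -76, -20], [0, 0, 3.5], 0],
  [[-27.2, -76, -20], [0, 0, 3.5], 0],
  [[-27.2, -76, -20], [0, 0, 3.5], 0],
  [[-27.2, -76, -20], [0, 0, 3.5], 0],
])

```text
t: 21.0
ee_pos: [0.3918, -0.2766, 0.0937]
orientation: [[0.0, 0.084, 0.996], [0.001, 0.996, -0.084], [-1.0, 0.001, 0.0]]
force: [0.3, 0.3, 0.1]
width: 0.0855
```

```bash
python3 st.py; python3 cam.py ca 570 50 20 64; python3 meas.py ca torso claw_arm hips head cannon_arm torso
```

```text
t 21.0 pos [ 391.8 -276.6   93.7] psi 85.19 xax [ 3.0e-04  1.1e-03 -1.0e+00] w 85.5 F [0.3 0.3 0.1] q6 [-45.  14. -26.  50.   0. -40.] 0.019
torso top [582.3  37.6] -45.2 0.497 err in torso frame [0.4 0.1]
torso sc [581.4  38.2] -45.8 0.438 err in torso frame [-0.7 -0.1]
torso both [582.   37.7] -45.9 0.937 err in torso frame [ 0.1 -0.1]
claw_arm top [619.3 115.6] -47.1 0.064 err in torso frame [ 0.9 -0.8]
claw_arm sc [617.9 117. ] -47.4 0.065 err in torso frame [-1.  -0.8]
claw_arm both [618.8 116.1] -47.2 0.141 err in torso frame [ 0.2 -0.8]
hips top [521.2  99.9] -45.3 0.075 err in torso frame [0.1 0.4]
hips sc [519.1 101.5] -50.0 0.078 err in torso frame [-2.5  0.1]
hips both [520.2 100.5] -47.8 0.19 err in torso frame [-1.   0.2]
head top [643.  -24.5] -45.7 0.159 err in torso frame [-1.8 -0.5]
head sc [641.4 -22.2] -50.4 0.138 err in torso frame [-4.6  0. ]
head both [642.3 -24. ] -47.5 0.331 err in torso frame [-2.7 -0.6]
cannon_arm top [503.2   2.1] -45.3 0.075 err in torso frame [-0.   0.9]
cannon_arm sc [501.3   2.7] -45.7 0.069 err in torso frame [-1.8 -0. ]
cannon_arm both [502.6   2. ] -45.6 0.164 err in torso frame [-0.4  0.4]
torso top [582.3  37.6] -45.2 0.497 err in torso frame [0.4 0.1]
torso sc [581.4  38.2] -45.8 0.438 err in torso frame [-0.7 -0.1]
torso both [582.   37.7] -45.9 0.937 err in torso frame [ 0.1 -0.1]
```

View pics/m_ca.png

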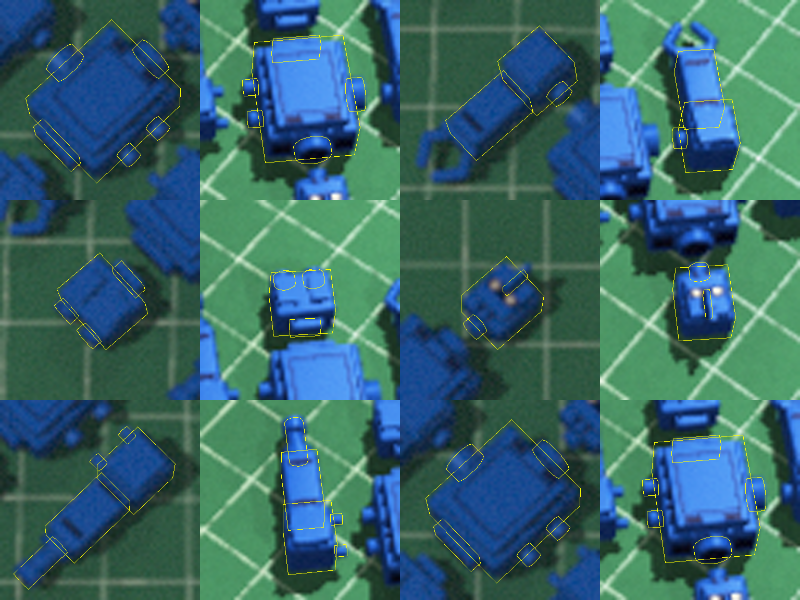

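View pics/ca.png

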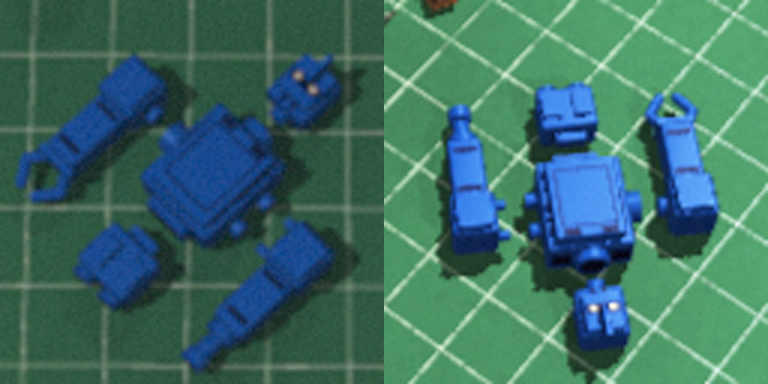

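play_rows([
  [[0.5, 0.5, -40], [-0.05, 0, 0], 0],
  [[0.5, 0.5, -60], [-0.05, 0, 0], 0],
  [[0.5, 0.5, -70], [-0.05, 0, 0], 0],
  [[0.5, 0.5, -71], [-0.05, 0, 0], 0],
  [[0.5, 0.5, -71], [-0.05, 0, 0], 150],
  [[0.5, 0.5, -71], [-0.05, 0, 0], 200],
  [[0.5, 0.5, -71], [-0.05, 0, 0], 255],
  [[0.5, 0.5, -71], [-0.05, 0, 0], 255],
  [[0.5, 0.5, -71], [-0.05, 0, 0], 255],
  [[0.5, 0.5, -71], [-0.05, 0, 0], 255],
])

```text
t: 22.1
ee_pos: [0.3937, -0.2756, 0.0243]
orientation: [[0.002, 0.081, 0.997], [-0.001, 0.997, -0.081], [-1.0, -0.001, 0.002]]
force: [-0.8, 0.6, 6.2]
width: 0.0368
```

```bash
python3 st.py;  python3 cam.py pg 392 -276 10 32
```

```text
t 22.1 pos [ 393.7 -275.6   24.3] psi 85.35 xax [ 0.0023 -0.0015 -1.    ] w 36.8 F [-0.8  0.6  6.2] q6 [-45.  19. -31.  40.   0. -40.] 0.019
```

View pics/pg.png

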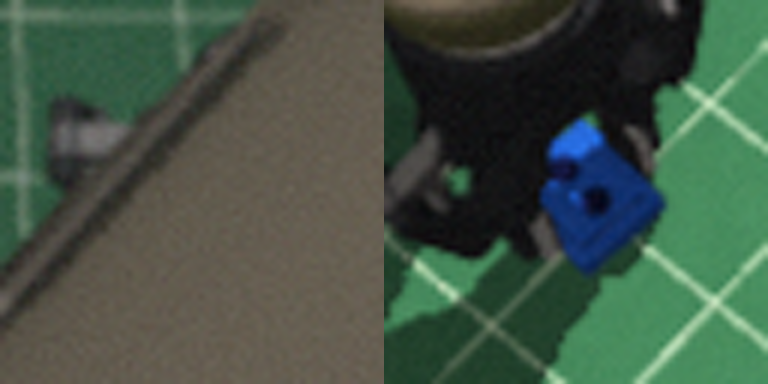

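play_rows([
  [[0, 0, 50], [0, 0, 0], 255],
  [[0, 0, 100], [0, 0, 0], 255],
  [[189, 312.6, 105], [0, 0, -40.8], 255],
  [[189, 312.6, 105], [0, 0, -40.8], 255],
  [[189, 312.6, 105], [0, 0, -40.8], 255],
  [[189, 312.6, 105], [0, 0, -40.8], 255],
  [[189, 312.6, 105], [0, 0, -40.8], 255],
  [[189, 312.6, 105], [0, 0, -40.8], 255],
  [[189, 312.6, 105], [0, 0, -40.8], 255],
  [[189, 312.6, 105], [0, 0, -40.8], 255],
  [[189, 312.6, 105], [0, 0, -40.8], 255],
  [[189, 312.6, 105], [0, 0, -40.8], 255],
])

```text
t: 23.4
ee_pos: [0.5828, 0.0381, 0.1293]
orientation: [[0.001, 0.711, 0.703], [-0.003, 0.703, -0.711], [-1.0, -0.001, 0.003]]
force: [0.5, -0.9, 0.2]
width: 0.0367
```

```bash
python3 st.py;python3 cam.py pl 582 38 120 48
```

```text
t 23.4 pos [582.8  38.1 129.3] psi 44.7 xax [ 8.e-04 -3.e-03 -1.e+00] w 36.7 F [ 0.5 -0.9  0.2] q6 [-4. 22. -8. 59. -0. 41.] 0.019
```

View pics/pl.png

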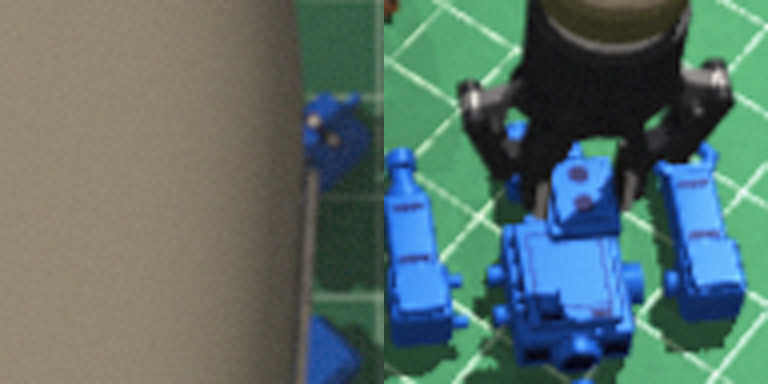

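play_rows([
  [[0, -0.8, -35], [0.17, 0.05, -0.2], 255],
  [[0, -0.8, -55], [0.17, 0.05, -0.2], 255],
  [[0, -0.8, -62], [0.17, 0.05, -0.2], 255],
  [[0, -0.8, -63], [0.17, 0.05, -0.2], 255],
  [[0, -0.8, -63], [0.17, 0.05, -0.2], 255],
  [[0, -0.8, -63], [0.17, 0.05, -0.2], 255],
])

```text
t: 24.1
ee_pos: [0.5829, 0.0351, 0.0676]
orientation: [[0.001, 0.716, 0.698], [-0.0, 0.698, -0.716], [-1.0, 0.001, 0.001]]
force: [0.8, -0.6, -0.3]
width: 0.0363
```

```bash
python3 st.py
```

```text
t 24.1 pos [582.9  35.1  67.6] psi 44.28 xax [ 1.5e-03 -1.0e-04 -1.0e+00] w 36.3 F [ 0.8 -0.6 -0.3] q6 [ -4.  25. -13.  51.  -0.  41.] 0.019
```

play_rows([
  [[0, 1.5, -1.5], [0, 0.08, 0.2], 255],
  [[0, 1.5, -2.5], [0, 0.08, 0.2], 255],
  [[0, 1.5, -2.5], [0, 0.08, 0.2], 255],
])

```text
t: 24.4
ee_pos: [0.5831, 0.0368, 0.0654]
orientation: [[0.001, 0.713, 0.701], [-0.0, 0.701, -0.713], [-1.0, 0.0, 0.001]]
force: [0.5, -0.5, -0.9]
width: 0.0368
```

```bash
python3 st.py
```

```text
t 24.4 pos [583.1  36.8  65.4] psi 44.5 xax [ 6.e-04 -1.e-04 -1.e+00] w 36.8 F [ 0.5 -0.5 -0.9] q6 [ -4.  26. -13.  51.  -0.  41.] 0.019
```

play_rows([
  [[0, 0, -1], [0, 0, 0], 255],
  [[0, 0, -1], [0, 0, 0], 255],
  [[0, 0, -1], [0, 0, 0], 255],
])

```text
t: 24.7
ee_pos: [0.5831, 0.0368, 0.0644]
orientation: [[0.001, 0.713, 0.701], [-0.0, 0.701, -0.713], [-1.0, 0.0, 0.001]]
force: [0.4, -0.5, -0.4]
width: 0.0366
```

```bash
python3 st.py
```

```text
t 24.7 pos [583.1  36.8  64.4] psi 44.51 xax [ 6.e-04 -2.e-04 -1.e+00] w 36.6 F [ 0.4 -0.5 -0.4] q6 [ -4.  26. -13.  51.  -0.  41.] 0.019
```

play_rows([
  [[0, 0, -0.8], [0, 0, 0], 255],
  [[0, 0, -0.8], [0, 0, 0], 255],
  [[0, 0, -0.8], [0, 0, 0], 255],
])

```text
t: 25.0
ee_pos: [0.5831, 0.0368, 0.0643]
orientation: [[0.001, 0.713, 0.701], [-0.0, 0.701, -0.713], [-1.0, 0.0, 0.001]]
force: [-1.5, 0.8, 5.4]
width: 0.0364
```

```bash
python3 st.py;python3 cam.py pl2 582 38 50 32
```

```text
t 25.0 pos [583.1  36.8  64.3] psi 44.51 xax [ 9.e-04 -3.e-04 -1.e+00] w 36.4 F [-1.5  0.8  5.4] q6 [ -4.  26. -13.  51.  -0.  41.] 0.019
```

View pics/pl2.png

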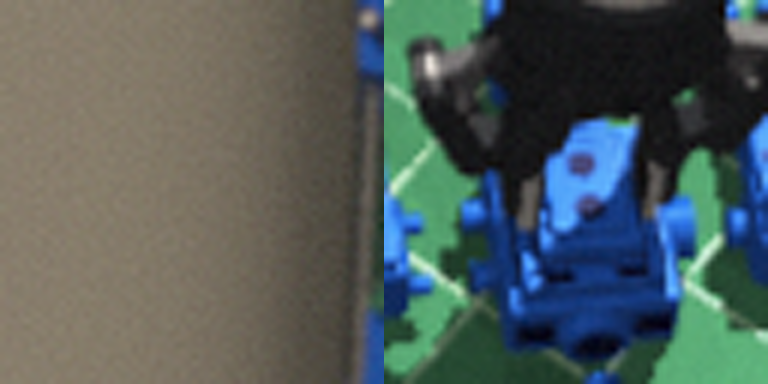

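Contact at 5 N, so the plate is seated. Releasing.

play_rows([
  [[0, 0, 0], [0, 0, 0], 90],
  [[0, 0, 0], [0, 0, 0], 90],
  [[0, 0, 0], [0, 0, 0], 90],
  [[0, 0, 40], [0, 0, 0], 90],
  [[0, 0, 85], [0, 0, 0], 90],
  [[-20, -40, 110], [0, 0, 8], 0],
  [[-40, -85, 110], [0, 0, 16], 0],
  [[-60, -130, 110], [0, 0, 16], 0],
  [[-80, -175, 110], [0, 0, 16], 0],
  [[-100, -220, 110], [0, 0, 16], 0],
  [[-120, -265, 110], [0, 0, 16], 0],
  [[-140, -310, 110], [0, 0, 16], 0],
])

```text
t: 26.3
ee_pos: [0.4421, -0.2748, 0.1744]
orientation: [[0.001, 0.492, 0.87], [-0.0, 0.87, -0.492], [-1.0, 0.0, 0.001]]
force: [1.3, -0.9, 0.3]
width: 0.0853
```

```bash
python3 st.py; python3 cam.py fin 577 45 20 64; python3 meas.py fin chest_plate claw_arm hips head cannon_arm torso
python3 - <<'E'
from h import *
F=pickle.load(open("F_fin.pkl","rb"));cv2.imwrite("pics/fintop.png",crop(F["top"],(298,190),50,8))
cv2.imwrite("pics/finscene.png",crop(F["scene"],(367,246),50,8))
cv2.imwrite("pics/finall.png",F["top"]["color"])
E
```

```text
t 26.3 pos [ 442.1 -274.8  174.4] psi 60.51 xax [ 1.4e-03 -2.0e-04 -1.0e+00] w 85.3 F [ 1.3 -0.9  0.3] q6 [-41.  14. -14.  62.   0. -11.] 0.019
chest_plate top [576.1  35.5] -43.8 0.836 err in torso frame [-2.5 -5.8]
chest_plate sc [592.3   8.7] -31.3 0.806 err in torso frame [ 27.9 -13.1]
chest_plate both [588.9  25.6] -25.0 1.645 err in torso frame [13.5 -3.7]
claw_arm top [619.8 115.6] -47.2 0.064 err in torso frame [ 1.3 -0.4]
claw_arm sc [617.8 116.9] -46.8 0.066 err in torso frame [-1.1 -0.9]
claw_arm both [618.7 116.2] -47.8 0.141 err in torso frame [ 0.1 -0.8]
hips top [521.5 100.3] -45.4 0.079 err in torso frame [0. 1.]
hips sc [519.1 101.5] -48.0 0.077 err in torso frame [-2.5  0.1]
hips both [520.1 100.8] -46.9 0.182 err in torso frame [-1.3  0.3]
head top [643.  -24.9] -44.0 0.157 err in torso frame [-1.5 -0.7]
head sc [641.7 -22.4] -50.8 0.137 err in torso frame [-4.2  0.1]
head both [642.3 -24. ] -47.6 0.327 err in torso frame [-2.7 -0.7]
cannon_arm top [503.5   1.8] -45.2 0.072 err in torso frame [0.3 0.9]
cannon_arm sc [501.2   2.9] -45.7 0.071 err in torso frame [-2.1 -0. ]
cannon_arm both [502.6   2. ] -45.6 0.165 err in torso frame [-0.4  0.4]
torso top [582.   37.6] -46.0 0.499 err in torso frame [ 0.1 -0.2]
torso sc [581.3  38.2] -45.9 0.438 err in torso frame [-0.8 -0.2]
torso both [581.8  38. ] -45.3 0.939 err in torso frame [-0.3 -0. ]
```

View pics/fintop.png

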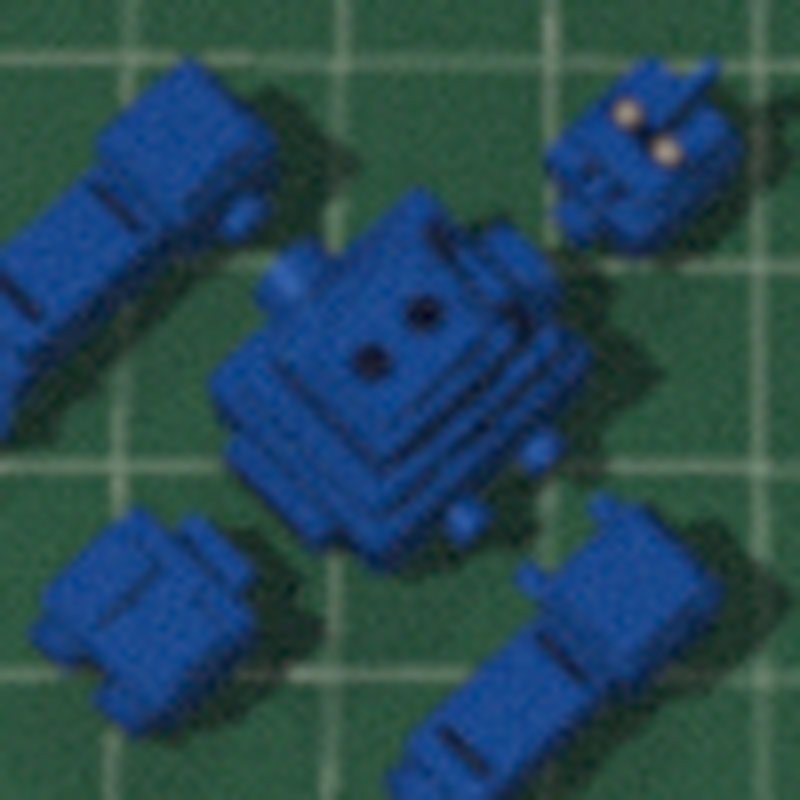

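View pics/finscene.png

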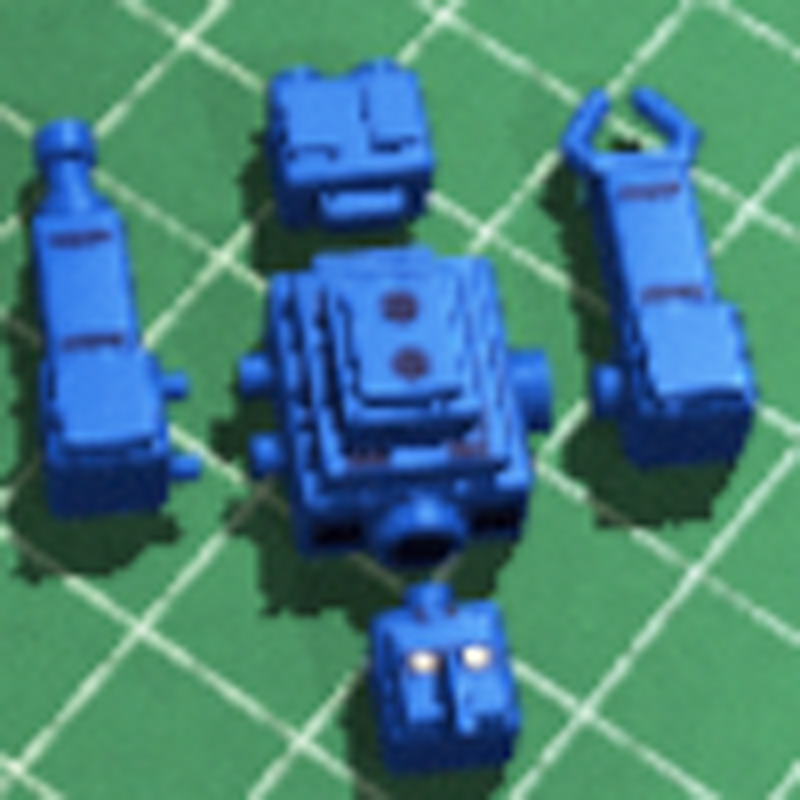

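View pics/m_fin.png

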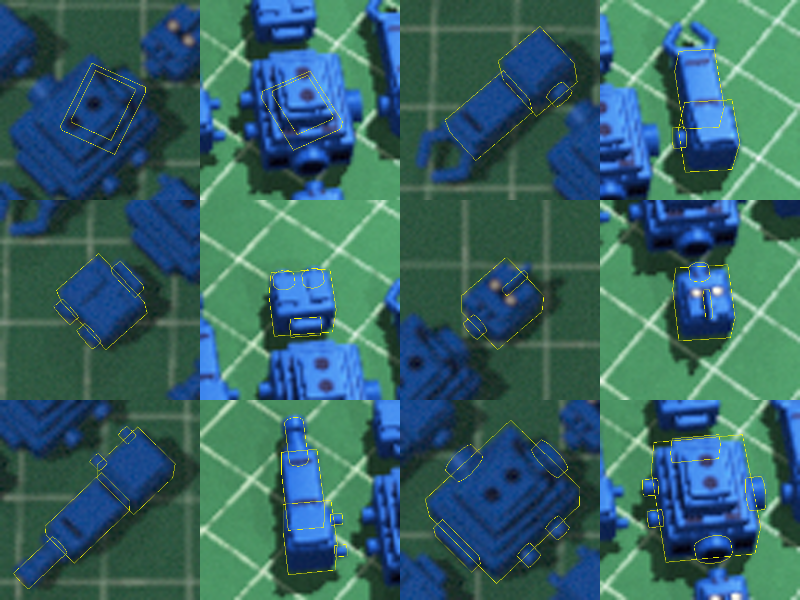

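Run:
```python
from fit import *
F=pickle.load(open("F_fin.pkl","rb"))
a=-45.3*np.pi/180;R=np.array([[np.cos(a),-np.sin(a)],[np.sin(a),np.cos(a)]])
for n,o,v in(("top",(248,140),((423,313),(371,362))),("scene",(317,196),((400,307),(410,362)))):
    w=[ray(F[n],((np.array(q)+.5)/8-.5+o),.058)[:2]*1000 for q in v]
    m=(w[0]+w[1])/2; dd=w[0]-w[1]; print(n,np.round(m,1),"ang",np.degrees(np.arctan2(dd[1],dd[0])),"err",np.round(R.T@(m-[582,37.8]),1))
p=(.582,.0378,a); M['seat']=[box(-24,24,-20,20,40,40),*[b+[0,0,.04] for b in M['chest_plate']]]
c={n:proj(F[n],[[.582,.0378,.05]])[0] for n in F}
cv2.imwrite("pics/plate.png",np.hstack([overlay(F[n],'seat',p,r=25,s=15,c=c[n])for n in F])[:, :])
# claw with prongs: initial and placed, edge-based yaw via minAreaRect-like line fit of the forearm in top
for nm,fr,g in(("claw_arm","F0.pkl",(.585,-.278,.05)),("cannon_arm","F0.pkl",(.587,.2895,.28)),("claw_arm","F_fin.pkl",(.6192,.1165,a)),("cannon_arm","F_fin.pkl",(.5027,.0015,a))):
    FF=pickle.load(open(fr,"rb"));f=FF["top"]
    fit_=fit([f],nm,g);m=fit_[1:][1][0][1]
    # rectify top-plane of forearm to metric, find slot line endpoints? use dark slots
    print(nm,fr,np.round(np.degrees(fit_[0][2]),1))
```

```text
top [582.9  38. ] ang -45.06922080851995 err [0.5 0.7]
scene [581.2  39.1] ang 134.7783643815465 err [-1.5  0.4]
claw_arm F0.pkl 3.6
cannon_arm F0.pkl 16.2
claw_arm F_fin.pkl -47.7
cannon_arm F_fin.pkl -45.1
```

View pics/plate.png

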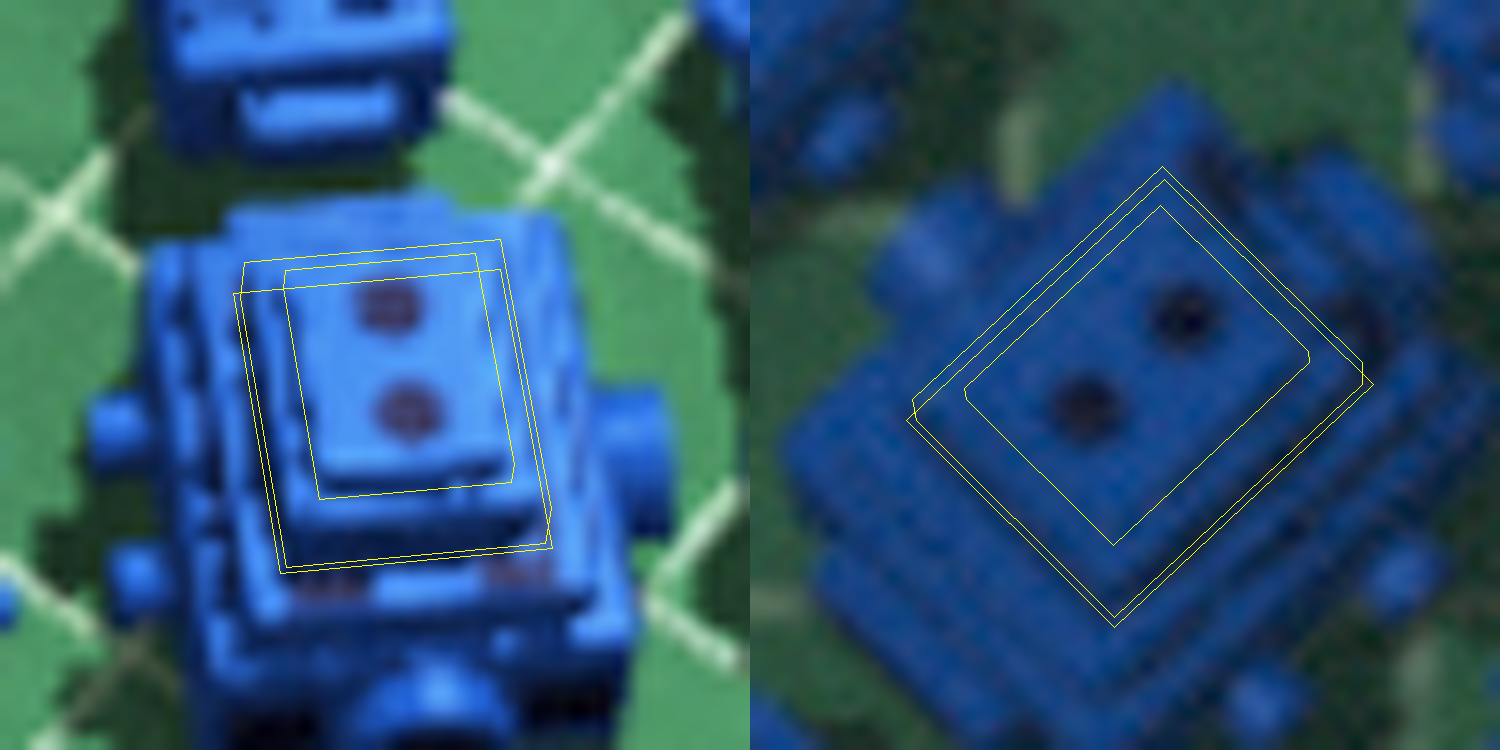

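Run:
```python
from fit import *
for fr in("F_ca.pkl","F_fin.pkl"):
  F=pickle.load(open(fr,"rb"));a=-45.3*np.pi/180;R=np.array([[np.cos(a),-np.sin(a)],[np.sin(a),np.cos(a)]])
  for nm,o in(("claw",(.6192,.1165)),("cannon",(.5027,.0015))):
    for n in("top","scene"):
        f=F[n]; g=f["color"][...,0].astype(np.float32); g=cv2.GaussianBlur(g,(0,0),.7); W=[]
        # rectify forearm top plane: torso-frame axes, 0.25mm/px
        xs=np.arange(-45,20,.25);ys=np.arange(-16,16,.25);X,Y=np.meshgrid(xs,ys)
        P=np.stack([X,Y],-1)/1000@R.T+np.array(o);P=np.concatenate([P,np.full(X.shape+(1,),.031)],-1)
        uv=proj(f,P.reshape(-1,3)).astype(np.float32).reshape(X.shape+(2,))
        r=cv2.remap(g,uv[...,0],uv[...,1],cv2.INTER_CUBIC)
        sub=r[(np.abs(ys)<8)]; prof=sub.mean(0)
        cv2.imwrite(f"pics/r_{nm}_{n}.png",cv2.resize(np.clip(r*1.2,0,255).astype(np.uint8),None,fx=2,fy=2))
        # slots: dark blobs
        d=cv2.GaussianBlur(r,(0,0),15)-r; d[np.abs(Y)>9]=0; d[(X>8)|(X<-36)]=0; d[d<.4*d.max()]=0
        c=[]
        for sel in(X<-13,X>=-13):
            w=d*sel; c.append((np.sum(w*X)/w.sum(),np.sum(w*Y)/w.sum()))
        c=np.array(c);v=c[1]-c[0];print(fr,nm,n,np.round(c,1).tolist(),"yaw rel",round(np.degrees(np.arctan2(v[1],v[0])),1))
ims=[cv2.imread(f"pics/r_{a}_{b}.png") for a in("claw","cannon") for b in("top","scene")]
cv2.imwrite("pics/r.png",np.vstack([np.hstack(ims[:1]+ims[1:2])[:,:800],np.hstack(ims[2:])[:,:800]])[:,:])
```

```text
F_ca.pkl claw top [[-25.8, 0.4], [7.5, -0.3]] yaw rel -1.2
F_ca.pkl claw scene [[-27.3, 0.7], [6.5, 0.2]] yaw rel -0.8
F_ca.pkl cannon top [[-26.9, 0.4], [6.8, 0.7]] yaw rel 0.5
F_ca.pkl cannon scene [[-28.6, 0.3], [5.5, 0.7]] yaw rel 0.6
F_fin.pkl claw top [[-25.8, 0.4], [7.5, -0.2]] yaw rel -1.0
F_fin.pkl claw scene [[-27.4, 0.6], [6.5, 0.1]] yaw rel -0.9
F_fin.pkl cannon top [[-26.9, 0.6], [6.9, 0.4]] yaw rel -0.3
F_fin.pkl cannon scene [[-28.5, 0.1], [5.4, 0.8]] yaw rel 1.0
```

```bash
python3 -c "
import cv2;I=cv2.imread('pics/r.png');print(I.shape);cv2.imwrite('pics/r2.png',cv2.resize(I,(800,400)))"
```

```text
(512, 800, 3)
```

View pics/r2.png

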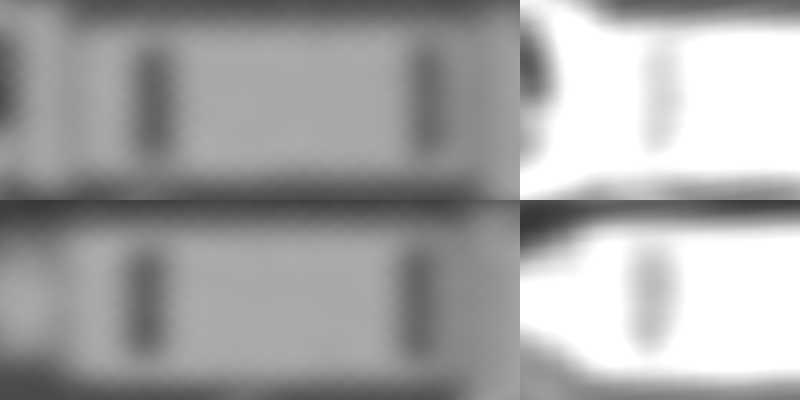

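Run:
```python
from h import *
A=pickle.load(open("F0.pkl","rb"));B=pickle.load(open("F_fin.pkl","rb"))
for n in("cement","thinner"):
    print(n,[ (np.round(d["xy"],1),round(d["p"],2)) for d in bot.landmark_of(n,bot.grab_frame("scene"))[:1]])
bot.hand_in(); print(bot.observe()["t"])
```

```text
cement [(array([194.5, 386. ]), 0.73)]
thinner [(array([466.2, 266.9]), 0.65)]
the job is handed in; nothing more can be done
the job is handed in; nothing more can be done
```

All five parts are laid out round the torso and the job is handed in. It took about 26 s of robot time, in the order head, hips, claw arm, cannon arm, chest plate.

**Last checks, from fits and marks in both cameras:**

| Part | Position error | Angle error |
|---|---|---|
| Torso | within about 1 mm of where it started | – |
| Chest plate | 0.5–1.5 mm along the waist-to-neck line, 0.4–0.7 mm across it | under 1° |
| Hips | about 0–1 mm in the top camera (2.5 mm in the other) | about 0° in the top camera (about 3° in the other) |
| Cannon arm | about 1 mm in the top camera (2 mm in the other) | within 1° |
| Claw arm | about 1 mm | about 1° off by its slots; outline fit said 2° |
| Head | peg in line within about 1 mm | about 1° in the top camera (about 5° in the other) |

**Where the checks disagreed:**
- **Head gap:** it may be a little short of 15 mm. The top camera suggests about 13.5 mm and the other about 11 mm. The head fit and that second camera both seem biased, so I judged it close enough and left it.
- **Chest plate:** the outline fit failed on it, blue on blue. I checked it by its two vents and an overlay instead.
- **Bottles:** I checked these only with the network's origin points. The cement's moved under 1 px. The thinner's moved about 4 px in the image, which I take as network error, because the arm never went near it.

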